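# Restock the label-roll rod under a gift shop's back-room shelf

## Robot

A 7-joint arm with a two-finger parallel gripper is mounted at the origin on the work surface. World frame = base frame: x ahead of the robot, y to its left, z up, the work surface at z = 0. Lengths are in m, angles in rad, forces in N, time in s.
With the tool pointing down it reaches from about 0.4 to 0.85 m from the base axis. Payload 4.5 kg.
Tool frame: the origin (TCP) lies midway between the tips of the shut fingers; the grasp point (between the pads) lies 19 mm behind it; z points along the fingers, y is the line along which they close (so a half turn about z gives the same grasp; the last joint's range is limited). The gripper opens to 88 mm and grips with 3 to 60 N. Pads are 18 mm wide; open, the fingers measure 123 mm over their backs; the gripper's body (75 mm by 187 mm) begins 45 mm behind the grasp point.
Start: joints at [1.18, 0.689, -0.195, 1.565, 0.157, 0.902, -0.215], TCP at [0.258, -0.569, 0.239] pointing down, gripper open.
Joint ranges: [-3.01, 3.01], [-0.46, 2.08], [-1.47, 1.51], [0.13, 2.56], [-1, 4.14], [0.04, 2.09], [-2.66, 2.66]. Speed limits (rad/s): [2.57, 2.57, 3.14, 3.14, 3.14, 3.14, 3.14].

## Interface

Orientations are given as a unit quaternion [x, y, z, w].
In Python, from plant import r gives the robot as it stands.
- The arm moves only by the tool carry_out, never from a script. Its argument "plan" is a list of rows, each an object with "rot": the turn, a rotation vector about the tool's x, y, z in rad, a list of three; "xyz": the shift along the tool's x, y, z in m, a list of three; "grip": the closure in counts, from 0 (fully open) to 255 (shut). In form: [{"rot": [wx, wy, wz], "xyz": [dx, dy, dz], "grip": grip}, ...]. A call has 1 to 8 rows; each row is the pose to reach, as a shift and turn from the pose commanded when the call began, along the tool's axes at that moment; what a row does not reach only later rows make up. A row lasts 1/12 s, in which the tool goes at most 41.7 mm and 7.16 degrees, less where a joint would pass 70% of its speed; a pose out of reach is approached as far as the arm can. A call with a gripper value outside its range is refused whole. The fingers move at their own pace and stop on an object; "squeeze" is the grip in N (left out, the last holds). Time passes only in rows, so rows that repeat a pose let the fingers close. It gives the time, the measured TCP pose, the force, the opening and the grip force at its end, in the units of the state.
- r.get_state(): the state, without advancing time (a new reading comes with each control period).
- r.snapshot(name): name is "side" or "top" or "wrist"; returns the picture (400x640x3 uint8, red, green, blue); there is no depth.
- r.camera_params(name): a dict with "fx", "fy", "cx", "cy" (pixels), "position" and "attitude" of the camera in the world; the wrist camera has in their place "hand_eye" (4x4, takes a point from camera to tool coordinates, whose origin is the TCP and whose axes are the flange's). Camera axes: x right, y down, z forward; pixel columns grow to the right and rows downward; lengths in m; the calibration is good to about 2 mm. A picture is of the moment at which its call begins: read the wrist's pose just before it. camera_params takes no time and is no camera call.
- r.finish_job(): hands the job in; it is judged then, once.
The state is a dict: "clock": time; "q": joint angles; "qd": joint speeds; "joint_torque": joint torques, N m; "tool_pos": TCP position; "eef_rot": TCP orientation; "contact_force": force on the tool from outside, world axes, zero at the start; "moment": the same for the moment, N m; "opening": opening from 0.0 (shut) to 1.0 (fully open); "finger_force": force on a finger pad.
Only numpy, scipy, OpenCV 4.12 (cv2) and the standard library are available. Lean on these libraries where they do the work, as an engineer would, in place of code of your own. Each camera call takes 0.05 s, during which the arm holds its last target. There are 200 camera calls.

## Task

Restock the label rod under the front edge of the shelf: pull the cabinet drawer out to its stop and leave it open, thread the wide blue label roll onto the rod and push it up against the black collar, then the narrower yellow roll up against the blue one; the thin red roll stays in the drawer. Finish by pressing the green end cap fully home on the rod's end, over its spring clip until it stops, and let go; leave the ornaments and everything else where they stand.

Things in the scene. Friction and masses are not known exactly. Their poses are not given: they have to be found in the camera images.
- cabinet: White counter-top cabinet, 264 mm wide (y), 260 deep (x), 190 high; origin under its centre, x into the cabinet (its front faces -x, the robot), z up. One drawer at the top, sliding frosted acrylic doors below it (to be left alone). With the drawer fully out, the line of roll centres in it is 93 mm in front of the cabinet's front.
- drawer (a joint): How far the drawer is pulled out: 0 closed (at the start), 0.190 m at its stop. It slides along the cabinet's -x with about 2 N of friction plus some damping; the rolls ride along in it.
- drawer_handle (a point): Middle of the drawer's steel bar handle: a round bar about 10 mm thick, 120 mm long along the cabinet's y, 35 mm in front of the drawer's front board, 28 mm below the cabinet's top. Axes as the cabinet's.
- drawer_cradle (a point): Moves with the drawer, cabinet's axes: middle of the line (along y) of the roll centres, 132 mm behind the handle. The rolls stand on edge on two dowels (12 mm thick, axes 36 mm lower, 15 mm to either side), bores along y, 64 mm apart, in any order. Drawer floor 43 mm below; front board 82 mm before, rear wall 137 mm behind, sides 111 mm left and right; walls end 3 mm above this point, the front board 35 mm.
- roll_wide_center (a point): Centre of the wide label roll: a rigid roll of white labels on blue backing, outer diameter 66 mm, 40 mm wide, through bore of 19 mm along its own y axis (both ways alike). About 0.12 kg.
- roll_narrow_center (a point): Centre of the narrower label roll: white labels on yellow backing, outer diameter 66 mm, 26 mm wide, bore 19 mm along its y axis. About 0.08 kg.
- roll_spare_center (a point): Centre of the spare roll, which stays in the drawer: white labels on red backing, outer diameter 66 mm, 18 mm wide, standing like the others. About 0.055 kg.
- cap_center (a point): Centre of the green push-on end cap: a block 34 x 34 mm, 32 mm long (its y axis), lying on a flat on the bench, mouth towards its own +y (roughly the way it goes on the rod): a round blind bore of 16.6 mm, 22 mm deep, chamfered; the closed end, 10 mm thick, is at -y. 0.035 kg.
- rod_stop (a point): Where the rod leaves the fixed black stop collar (40 mm wide) that the wide roll must rest against. Frame: y along the rod, +y towards the collar, +x level, away from the robot, z up. The steel rod, 15 mm thick, 100 mm above the bench, runs 90 mm along -y to its free tip, the last 6 mm tapered to 9 mm. 40 mm beyond the collar is a steel plate on the shelf's side panel.
- rod_tip (a point): Centre of the rod's free tip, axes as rod_stop. On the rod's underside, 6 to 22 mm from the tip, a brass spring clip stands out 2.6 mm: rolls pass it, the cap rides over it (some 5 to 10 N of push) and is held. Rolls hang with 4 mm play and stay where left. With both rolls home (66 mm) and the cap bottomed on the tip, 2 mm of play remain and the cap's centre is 6 mm inward of the tip.
- shelf: White laminate riser shelf, 360 mm wide (y), 200 deep (x), open in front (-x) and behind; origin under its centre, axes as the rod's. Board 18 mm thick, underside 230 mm above the bench; its front edge is 4 mm behind the rod's axis (x = 0.004 at the rod), so an upright gripper cannot reach the rod: lean it back to the robot by 30 to 45 degrees, fingers forward and down. Side panels 18 mm thick, flush with the front edge.
- lantern: Bystander: tin lantern, 60 x 60 mm, 130 mm high, standing on the shelf; origin under its base.
- cardinal: Bystander: red glass cardinal, 50 mm wide, 100 mm high, on the shelf; origin under its base.
- church: Bystander: plaster church with steeple, 110 x 52 mm, 140 mm high, on the shelf; origin under its nave.
- copper_plate: Bystander: flat copper base plate, 110 x 80 x 6 mm, on the bench; origin under its centre.
- gift_box: Bystander: small purple gift box with a gold band, 70 x 70 x 45 mm, on the bench; origin under its centre.
- stapler: Bystander: red stapler, 130 x 34 x 50 mm, on the bench; origin under its centre.
- pen_mug: Bystander: blue mug with pens, 76 mm wide, pens to 135 mm; origin under its centre.
- snow_globe: Bystander: snow globe, 68 mm wide, 76 mm high, on top of the cabinet; origin under its base.
There are look-alikes about, which are no part of the job. There is more than one size of the part that bears cap_center; the job needs the larger.

How it is judged:
By the outcome, as a careful person would: the job done as asked, in the order asked, and still so for the second after the job is handed in, with the robot touching nothing.
It also fails if it takes over 69 s, if anything falls off the work surface, if the arm or the gripper's body presses on something with over 40 N, if the wrist force passes 120 N, or if a joint passes its speed limit or range.

## Working session

There is one attempt and no reset: what is moved stays moved. The work goes in short steps, Python scripts to look and compute and a tool call to move; the robot and the scene stay as the last step left them, time stands still between calls to the robot, and variables do not carry over. Pictures are saved under pics/ and viewed, at most 10 in all, crops included, and the job is handed in when it is done.

Besides the shell and the picture viewer there is one more tool, called after "Request:" in YAML: its name, and indented under it one key for each argument. carry_out: Moves the arm, as the interface text tells. Its arguments: {"type":"object","properties":{"plan":{"type":"array"},"squeeze":{"type":"number"}},"required":["plan"]}

```bash
ls; mkdir -p pics; cat > h.py <<'E'
import numpy as np, cv2
from scipy.spatial.transform import Rotation as R
from plant import r
np.set_printoptions(precision=4,suppress=True)
def snap(n,f=None):
    im=np.asarray(r.snapshot(n)); 
    if f: cv2.imwrite('pics/'+f,im[:,:,::-1])
    return im
E
python3 - <<'E'
from h import *
s=r.get_state();print(s)
for n in ('side','top','wrist'):
    print(n,r.camera_params(n))
a=snap('side','side0.png');b=snap('top','top0.png')
snap('wrist','wrist0.png')
E
```

```text
pics
{'clock': 0.0, 'q': array([ 1.1798,  0.69  , -0.1945,  1.5664,  0.1573,  0.9025, -0.2151]), 'qd': array([-0.    , -0.0001,  0.0002, -0.0005, -0.0005, -0.0001, -0.0008]), 'joint_torque': array([  0.0001, -52.7556,  -1.2668, -15.3428,  -0.0526,   0.0068,
         0.0002]), 'tool_pos': array([ 0.2573, -0.5689,  0.2379]), 'eef_rot': array([ 0.9775,  0.2108, -0.0003, -0.0009]), 'contact_force': array([0.4559, 0.1505, 0.4845]), 'moment': array([ 0.0172,  0.0468, -0.01  ]), 'finger_force': 0.0, 'opening': 0.9990944698399179}
side {'fx': 503.6697391916561, 'fy': 503.6697391916561, 'cx': 323.0125863535711, 'cy': 196.73148475507116, 'position': array([-0.0988,  0.8715,  0.9338]), 'attitude': array([-0.3229,  0.8365, -0.4138,  0.1574])}
top {'fx': 402.63344484688434, 'fy': 402.63344484688434, 'cx': 321.6508753658763, 'cy': 196.49132293384508, 'position': array([0.3557, 0.1077, 1.2977]), 'attitude': array([-0.6977,  0.7096, -0.0675,  0.0712])}
wrist {'fx': 275.9633444557043, 'fy': 275.9633444557043, 'cx': 320.4312660112623, 'cy': 202.2447890285193, 'hand_eye': array([[ 0.0007, -0.964 , -0.2659,  0.067 ],
       [ 1.    ,  0.0007,  0.0001,  0.0002],
       [ 0.0001, -0.2659,  0.964 , -0.1472],
       [ 0.    ,  0.    ,  0.    ,  1.    ]])}
```

View pics/side0.png

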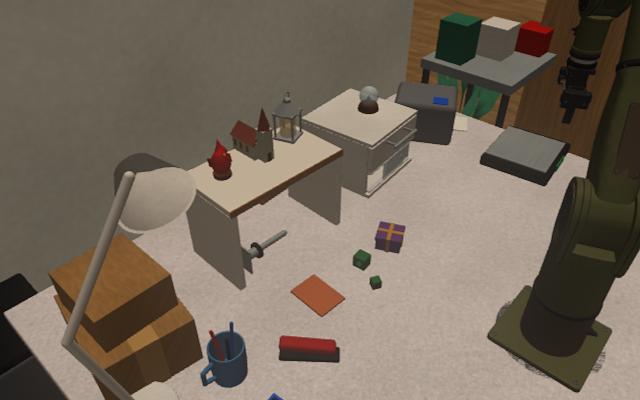

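View pics/top0.png

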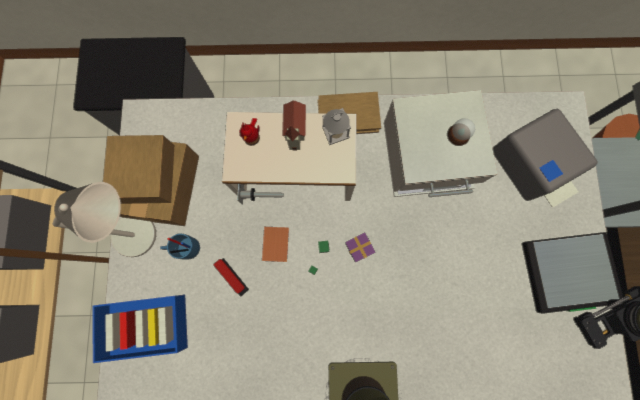

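```bash
python3 - <<'E'
import cv2,numpy as np
t=cv2.imread('pics/top0.png');s=cv2.imread('pics/side0.png')
def c(im,x,y,w,h,k): return cv2.resize(im[y:y+h,x:x+w],None,fx=k,fy=k,interpolation=cv2.INTER_CUBIC)
o=np.zeros((600,800,3),np.uint8)
def put(a,x,y): o[y:y+a.shape[0],x:x+a.shape[1]]=a[:600-y,:800-x]
put(c(t,380,85,130,120,3),0,0)       # cabinet top
put(c(t,215,175,150,25,2.6),0,362)
put(c(t,300,230,50,50,3.4),0,430); put(c(s,345,245,50,50,3.4),172,430)
put(c(s,300,85,130,120,3),400,0)
put(c(s,180,190,130,75,3),400,362)
cv2.imwrite('pics/c1.png',o)
for n,im in(('top',t),('side',s)):
    h=cv2.cvtColor(im,cv2.COLOR_BGR2HSV);m=cv2.inRange(h,(45,70,20),(85,255,255))
    k,l,st,ce=cv2.connectedComponentsWithStats(m)
    for i in range(1,k):
        if st[i,4]>20:print(n,st[i],ce[i])
E
```

```text
top [637 131   3   9  21] [638.19047619 135.57142857]
top [319 241  10  11  96] [323.46875    246.11458333]
top [309 266   8   8  41] [312.68292683 269.65853659]
top [569 306  27   5  65] [582.84615385 308.30769231]
side [ 435   13   47   52 1826] [457.71905805  37.93154436]
side [438  73  21  19 177] [446.7740113  80.8079096]
side [462  81   6  12  45] [464.          85.37777778]
side [462  85  38  34 707] [480.10891089 101.60254597]
side [555 155  10  16  46] [559.23913043 162.10869565]
side [354 250  16  12 115] [361.68695652 255.28695652]
side [356 261   6   6  24] [358.41666667 263.33333333]
side [370 276  11   8  60] [375.21666667 279.48333333]
```

View pics/c1.png

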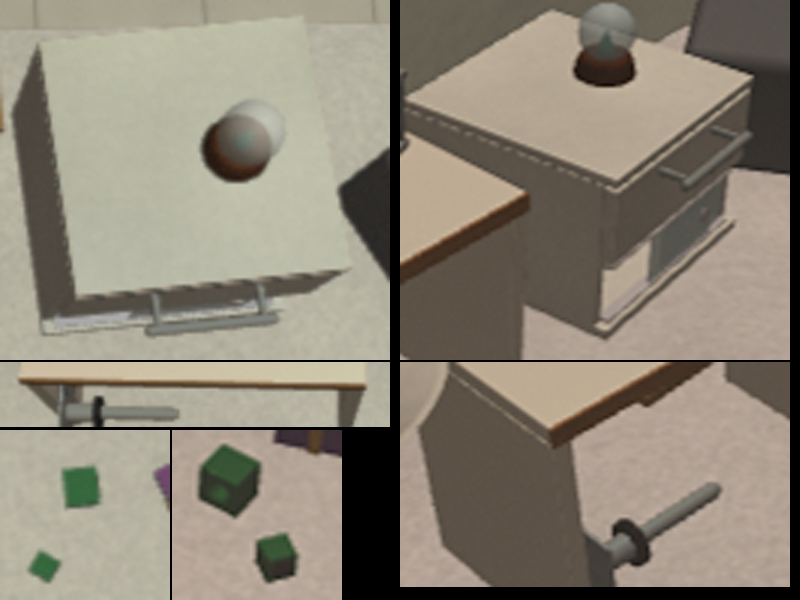

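```bash
cat >> h.py <<'E'
def cam(n,st=None):
    p=r.camera_params(n); K=(p['fx'],p['fy'],p['cx'],p['cy'])
    if n!='wrist': return K,R.from_quat(p['attitude']).as_matrix(),np.array(p['position'])
    st=st or r.get_state(); T=np.array(p['hand_eye']); Rt=R.from_quat(st['eef_rot']).as_matrix()
    return K,Rt@T[:3,:3],st['tool_pos']+Rt@T[:3,3]
def ray(c,u,v):
    K,Rm,o=c; d=Rm@np.array([(u-K[2])/K[0],(v-K[3])/K[1],1]); return o,d
def onz(c,u,v,z):
    o,d=ray(c,u,v); return o+d*(z-o[2])/d[2]
def proj(c,P):
    K,Rm,o=c; q=Rm.T@(np.asarray(P)-o); return np.array([K[0]*q[0]/q[2]+K[2],K[1]*q[1]/q[2]+K[3]])
def tri(*cr):
    A=0;b=0
    for c,u,v in cr:
        o,d=ray(c,u,v); d=d/np.linalg.norm(d); M=np.eye(3)-np.outer(d,d); A=A+M; b=b+M@o
    return np.linalg.solve(A,b)
E
python3 - <<'E'
from h import *
t=cam('top');s=cam('side')
print('cab',[onz(t,u,v,.19) for u,v in((393.3,100),(405.7,184.3),(496.3,174.3),(481,90.7))])
print('handle',[onz(t,u,v,.162) for u,v in((429.3,195),(472.3,191.7))])
print('tip',onz(t,283.5,194.6,.1),'collar',onz(t,254.6,193.9,.1), 'tri',tri((t,283.5,194.6),(s,285.7,232.3)))
print('cap',onz(t,323.5,246.1,.034), 'small',onz(t,312.7,269.7,.02))
# top face corners via mask
im=cv2.imread('pics/top0.png');m=cv2.inRange(cv2.cvtColor(im,cv2.COLOR_BGR2HSV),(45,70,20),(85,255,255))
for x,y,w,h in((315,237,18,18),(305,262,15,15)):
    q=np.argwhere(m[y:y+h,x:x+w])[:,::-1]+[x,y]; bx=cv2.boxPoints(cv2.minAreaRect(q.astype(np.float32)));print([onz(t,u,v,.034)[:2] for u,v in bx])
print('shelf front', [onz(t,u,v,.248) for u,v in ((223.5,182),(355,184.5))])
w=cam('wrist');print('wristcam',w[2],w[1][:,2], R.from_quat(r.get_state()['eef_rot']).as_matrix())
E
```

```text
cab [array([ 0.8617, -0.1037,  0.19  ]), array([ 0.6069, -0.1257,  0.19  ]), array([ 0.6313, -0.3831,  0.19  ]), array([ 0.8861, -0.3637,  0.19  ])]
handle [array([ 0.5806, -0.1975,  0.162 ]), array([ 0.5881, -0.3215,  0.162 ])]
tip [0.6018 0.2278 0.1   ] collar [0.6056 0.3157 0.1   ] tri [0.6032 0.2286 0.0953]
cap [0.449  0.1091 0.034 ] small [0.3773 0.144  0.02  ]
[array([0.4651, 0.1229]), array([0.4647, 0.0947]), array([0.4336, 0.0953]), array([0.4341, 0.1233])]
[array([0.3739, 0.1563]), array([0.3896, 0.1481]), array([0.3808, 0.1309]), array([0.3651, 0.1392])]
shelf front [array([0.6087, 0.3741, 0.248 ]), array([0.5956, 0.0218, 0.248 ])]
wristcam [ 0.3186 -0.5417  0.3853] [-0.2429 -0.1086 -0.964 ] [[ 0.9111  0.4122 -0.0006]
 [ 0.4122 -0.9111  0.0012]
 [-0.0001 -0.0013 -1.    ]]
```

View pics/wrist0.png

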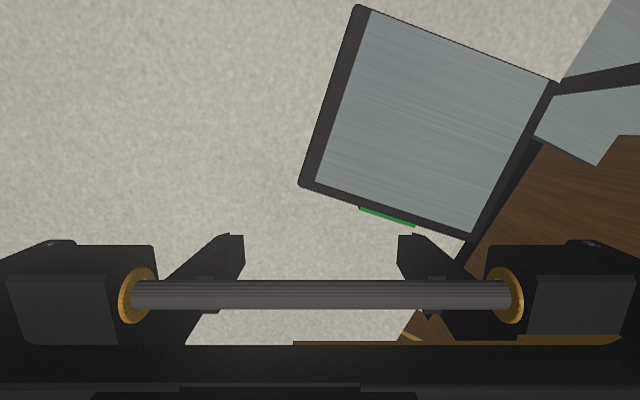

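Picture notes:
- **Caps:** the green blocks in the top view are the large one at (323.5,246), which measures about 30 mm, and the small look-alike at (313,270), about 18 mm. The larger is the job's cap. The close crop shows its bore facing +y.
- **Not part of the job:** the files in the blue bin at (140,330) only resemble rolls.
- **Handle:** (429,195) to (472,192).
- **Rod:** tip at (283.5,194.6), collar face at (254.6,194).

I'll go to the handle first.

```bash
cat >> h.py <<'E'
def ori(xang,lean=0.,flip=0):
    """tool x heading xang (rad, world), z down, then leaned by lean about world-horizontal axis so fingers go forward(+x) & down"""
    x=np.array([np.cos(xang),np.sin(xang),0]); z=np.array([0,0,-1.]); M=np.column_stack([x,np.cross(z,x),z])
    return M
def leaned(M,lean,yaw=0): # lean about the y axis of a frame yawed by yaw
    ax=np.array([-np.sin(yaw),np.cos(yaw),0]); return R.from_rotvec(-lean*ax).as_matrix()@M
def rel(P,M,P0=None,M0=None):
    s=r.get_state(); P0=s['tool_pos'] if P0 is None else P0; M0=R.from_quat(s['eef_rot']).as_matrix() if M0 is None else M0
    w=R.from_matrix(M0.T@M).as_rotvec(); d=M0.T@(np.asarray(P)-P0)
    print('xyz',d.round(4),'rot',w.round(4),'rows',np.linalg.norm(d)/.0417,np.degrees(np.linalg.norm(w))/7.16)
E
python3 -c "
from h import *
rel([.575,-.262,.25],ori(.09+np.pi/2))
M=leaned(ori(0),.6);print(M)"
```

```text
xyz [ 0.416  -0.1488 -0.0117] rot [-0.0012 -0.0007 -1.2359] rows 10.59804557975268 9.890021064689313
[[ 0.8253  0.      0.5646]
 [ 0.     -1.      0.    ]
 [ 0.5646  0.     -0.8253]]
```

Request:
carry_out:
  plan:
    - {"rot":[0,0,-1.236],"xyz":[0.416,-0.149,-0.012],"grip":0}
    - {"rot":[0,0,-1.236],"xyz":[0.416,-0.149,-0.012],"grip":0}
    - {"rot":[0,0,-1.236],"xyz":[0.416,-0.149,-0.012],"grip":0}
    - {"rot":[0,0,-1.236],"xyz":[0.416,-0.149,-0.012],"grip":0}
    - {"rot":[0,0,-1.236],"xyz":[0.416,-0.149,-0.012],"grip":190}
    - {"rot":[0,0,-1.236],"xyz":[0.416,-0.149,-0.012],"grip":190}
    - {"rot":[0,0,-1.236],"xyz":[0.416,-0.149,-0.012],"grip":190}
    - {"rot":[0,0,-1.236],"xyz":[0.416,-0.149,-0.012],"grip":190}

```text
clock: 0.82
tool_pos: [0.498, -0.3363, 0.2478]
eef_rot: [0.755, 0.656, -0.0, -0.0]
contact_force: [0.4, -0.3, 0.9]
opening: 0.723
finger_force: 0.0
```

```bash
python3 -c "
from h import *
s=r.get_state();print(s['clock'],s['q'],s['tool_pos'],s['opening']);rel([.575,-.262,.25],ori(.09+np.pi/2))"
```

```text
0.8167 [ 0.7752  0.6724 -0.4564  1.6224  0.3501  0.9293  0.0533] [ 0.498  -0.3363  0.2478] 0.7226698826222958
xyz [ 0.0843  0.0658 -0.0023] rot [-0.0004  0.0002 -0.23  ] rows 2.5652262737709868 1.8406140221985248
```

Request:
carry_out:
  plan:
    - {"rot":[0,0,-0.23],"xyz":[0.084,0.066,-0.002],"grip":190}
    - {"rot":[0,0,-0.23],"xyz":[0.084,0.066,-0.002],"grip":190}
    - {"rot":[0,0,-0.23],"xyz":[0.084,0.066,-0.002],"grip":190}
    - {"rot":[0,0,-0.23],"xyz":[0.084,0.066,-0.002],"grip":190}
    - {"rot":[0,0,-0.23],"xyz":[0.084,0.066,-0.002],"grip":190}

```text
clock: 1.23
tool_pos: [0.5754, -0.2625, 0.2493]
eef_rot: [0.676, 0.737, 0.0, -0.0]
contact_force: [-0.2, 0.3, -0.4]
opening: 0.346
finger_force: 0.0
```

```bash
python3 -c "
from h import *
s=r.get_state();print(s['clock'],s['q'],s['tool_pos'],s['opening'])
c=cam('wrist',s);im=snap('wrist','w1.png');t=snap('top','t1.png')
h=cv2.resize(im,(800,500));cv2.imwrite('pics/w1b.png',h[:,:,::-1])
print(proj(c,[.588,-.3215,.162]),proj(c,[.5806,-.1975,.162]))
rel([.580,-.262,.150],ori(.09+np.pi/2))"
```

```text
1.2333 [ 0.6269  0.7225 -0.5075  1.5185  0.3903  1.0032  0.1009] [ 0.5754 -0.2625  0.2493] 0.34633919613189695
[329.4067 266.6342] [334.9701 130.4484]
xyz [0.0035 0.0072 0.0992] rot [-0.0021  0.0012 -0.0079] rows 2.3875638771489305 0.06613484737317978
```

View pics/w1.png

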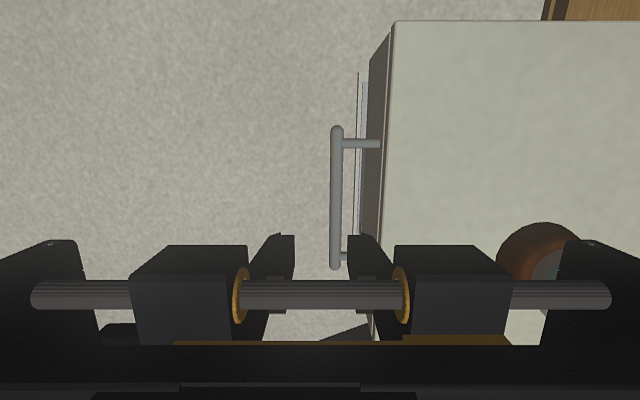

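```bash
python3 -c "
from h import *
c=cam('wrist')
a,b=onz(c,336.7,131,.162),onz(c,335.2,267,.162);print(a,b,(a+b)/2,(b-a)/np.linalg.norm(b-a))
M=ori(.09+np.pi/2);m=(a+b)/2
rel([m[0],m[1],.150],M)
for u,v in((336.7,131),(335.2,267)):print(M.T@onz(c,u,v,.162))
# cabinet top front edge line
e=[onz(c,u,v,.19) for u,v in((395,21),(379,255))];d=e[0]-e[1];print(e,np.arctan2(-d[0],d[1]))
"
```

```text
[ 0.5802 -0.2014  0.162 ] [ 0.591  -0.3251  0.162 ] [ 0.5856 -0.2632  0.162 ] [ 0.087  -0.9962  0.    ]
xyz [0.0018 0.0127 0.0992] rot [-0.0021  0.0012 -0.0079] rows 2.3993612484610747 0.06613484737317978
[-0.2527  0.5598 -0.162 ]
[-0.3769  0.5594 -0.162 ]
[array([ 0.6099, -0.1283,  0.19  ]), array([ 0.6228, -0.2961,  0.19  ])] 0.077072517507051
```

Request:
carry_out:
  plan:
    - {"rot":[0,0,-0.008],"xyz":[0.002,0.013,0.02],"grip":190}
    - {"rot":[0,0,-0.008],"xyz":[0.002,0.013,0.06],"grip":190}
    - {"rot":[0,0,-0.008],"xyz":[0.002,0.013,0.099],"grip":190}
    - {"rot":[0,0,-0.008],"xyz":[0.002,0.013,0.099],"grip":255}
    - {"rot":[0,0,-0.008],"xyz":[0.002,0.013,0.099],"grip":255}
    - {"rot":[0,0,-0.008],"xyz":[0.002,0.013,0.099],"grip":255}
    - {"rot":[0,0,-0.008],"xyz":[0.002,0.013,0.099],"grip":255}
  squeeze: 25

```text
clock: 1.92
tool_pos: [0.5854, -0.2627, 0.1502]
eef_rot: [0.674, 0.738, -0.001, -0.001]
contact_force: [1.2, -1.6, -19.6]
opening: 0.11
finger_force: 25.0
```

Request:
carry_out:
  plan:
    - {"rot":[0,0,0],"xyz":[0,-0.02,0],"grip":255}
    - {"rot":[0,0,0],"xyz":[0,-0.05,0],"grip":255}
    - {"rot":[0,0,0],"xyz":[0,-0.085,0],"grip":255}
    - {"rot":[0,0,0],"xyz":[0,-0.12,0],"grip":255}
    - {"rot":[0,0,0],"xyz":[0,-0.15,0],"grip":255}
    - {"rot":[0,0,0],"xyz":[0,-0.17,0],"grip":255}
    - {"rot":[0,0,0],"xyz":[0,-0.182,0],"grip":255}
    - {"rot":[0,0,0],"xyz":[0,-0.187,0],"grip":255}

```text
clock: 2.58
tool_pos: [0.3992, -0.2783, 0.1507]
eef_rot: [0.674, 0.738, 0.0, -0.001]
contact_force: [8.0, 1.3, -36.1]
opening: 0.113
finger_force: 25.0
```

Request:
carry_out:
  plan:
    - {"rot":[0,0,0],"xyz":[0,-0.003,0.0],"grip":255}
    - {"rot":[0,0,0],"xyz":[0,-0.005,0.0],"grip":255}
    - {"rot":[0,0,0],"xyz":[0,-0.005,0.0],"grip":255}

```text
clock: 2.83
tool_pos: [0.3992, -0.2783, 0.1508]
eef_rot: [0.674, 0.739, 0.003, 0.002]
contact_force: [7.4, 0.8, -34.2]
opening: 0.111
finger_force: 25.0
```

```bash
python3 -c "
from h import *
s=r.get_state();print(s['q'],s['qd'],s['joint_torque'],s['moment'])"
```

```text
[ 0.7822  0.6827 -0.4251  2.0568  0.5552  0.508   0.0419] [-0.0019  0.0017  0.0009 -0.0075 -0.0009  0.015  -0.0004] [  2.4722 -59.5095  -3.2475  -9.0458   0.038    2.2591   0.0581] [ 0.0598 -1.5941 -0.0684]
```

Request:
carry_out:
  plan:
    - {"rot":[0,0,0],"xyz":[0,0,0],"grip":190}
    - {"rot":[0,0,0],"xyz":[0,0,0],"grip":190}
    - {"rot":[0,0,0],"xyz":[0,0,0],"grip":190}
    - {"rot":[0,0,0],"xyz":[0,0,-0.04],"grip":190}
    - {"rot":[0,0,0],"xyz":[0,0,-0.08],"grip":190}
    - {"rot":[0,0,0.12],"xyz":[0,0.02,-0.12],"grip":100}
    - {"rot":[0,0,0.24],"xyz":[0,0.04,-0.15],"grip":100}
    - {"rot":[0,0,0.36],"xyz":[0,0.05,-0.15],"grip":100}

```text
clock: 3.5
tool_pos: [0.4523, -0.2749, 0.3094]
eef_rot: [0.797, 0.604, 0.005, 0.008]
contact_force: [1.3, 0.2, -0.2]
opening: 0.458
finger_force: 0.0
```

```bash
python3 -c "
from h import *
s=r.get_state();print(s['clock'],s['tool_pos'],s['contact_force'],s['opening'])
t=snap('top','t2.png');w=snap('side','s2.png')
o=np.zeros((600,800,3),np.uint8)
a=cv2.resize(t[150:290,380:510],None,fx=4,fy=4);o[:560,:520]=a
a=cv2.resize(w[60:240,330:470],None,fx=2,fy=2);o[:360,520:800]=a
cv2.imwrite('pics/c2.png',o[:,:,::-1])
rel([.46,-.27,.32],ori(.0875))
c=cam('top');print(proj(c,[.3965,-.2795,.162]))
"
```

```text
3.5 [ 0.4523 -0.2749  0.3094] [ 1.2607  0.2096 -0.2236] 0.4578332297049238
xyz [ 0.0068  0.0098 -0.0159] rot [ 0.0075 -0.0032  1.2164] rows 0.4780160676064017 9.734214518886429
[463.3162 259.3034]
```

View pics/c2.png

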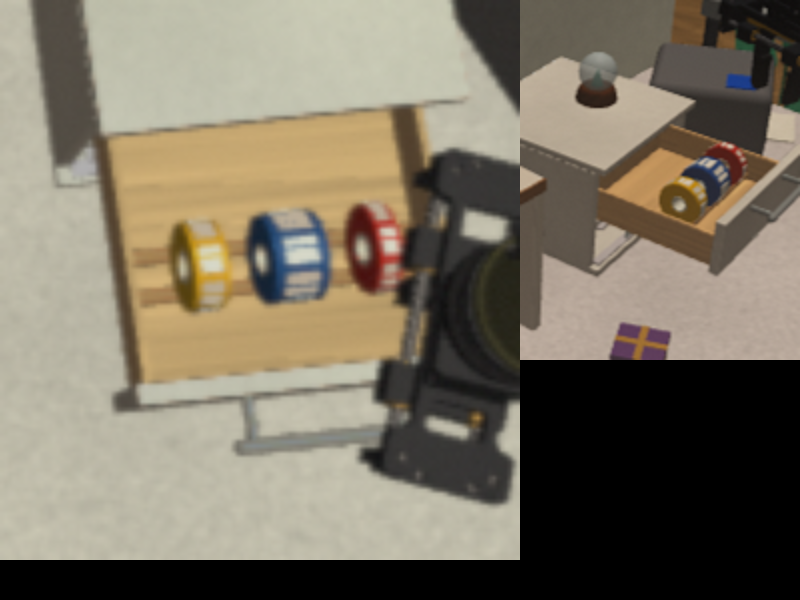

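Request:
carry_out:
  plan:
    - {"rot":[0,0,0.6],"xyz":[0.007,0.01,-0.016],"grip":100}
    - {"rot":[0,0,1.2164],"xyz":[0.007,0.01,-0.016],"grip":100}
    - {"rot":[0,0,1.2164],"xyz":[0.007,0.01,-0.016],"grip":100}
    - {"rot":[0,0,1.2164],"xyz":[0.007,0.01,-0.016],"grip":100}
    - {"rot":[0,0,1.2164],"xyz":[0.007,0.01,-0.016],"grip":100}
    - {"rot":[0,0,1.2164],"xyz":[0.007,0.01,-0.016],"grip":100}
    - {"rot":[0,0,1.2164],"xyz":[0.007,0.01,-0.016],"grip":100}
    - {"rot":[0,0,1.2164],"xyz":[0.007,0.01,-0.016],"grip":100}

```text
clock: 4.27
tool_pos: [0.4554, -0.2702, 0.3161]
eef_rot: [0.989, 0.149, -0.002, -0.0]
contact_force: [-0.5, 0.2, -0.1]
opening: 0.61
finger_force: 0.0
```

Request:
carry_out:
  plan:
    - {"rot":[0,0,0.22],"xyz":[0,0,0],"grip":100}
    - {"rot":[0,0,0.22],"xyz":[0,0,0],"grip":100}
    - {"rot":[0,0,0.22],"xyz":[0,0,0],"grip":100}
    - {"rot":[0,0,0.22],"xyz":[0,0,0],"grip":100}

```text
clock: 4.6
tool_pos: [0.4561, -0.2701, 0.3163]
eef_rot: [0.999, 0.044, -0.001, -0.0]
contact_force: [0.4, -0.4, 0.3]
opening: 0.609
finger_force: 0.0
```

```bash
python3 -c "
from h import *
s=r.get_state();print(s['clock'],s['q'],s['tool_pos'],s['opening'])
t=cam('top');sd=cam('side')
print('bore',tri((t,425.5,216.2),(sd,410.5,162)), 'handle pred',proj(t,[.3909,-.2181,.162]))
c=cam('wrist',s);im=snap('wrist','w2.png')
rel([.5278,-.2683,.3],ori(.0875))
h=cv2.cvtColor(im,cv2.COLOR_RGB2HSV)
for n,lo,hi in(('b',(100,80,30),(125,255,255)),('y',(20,120,60),(32,255,255))):
    m=cv2.inRange(h,lo,hi);k,l,st,ce=cv2.connectedComponentsWithStats(m)
    for i in range(1,k):
        if st[i,4]>150:print(n,st[i],ce[i])
print(proj(c,[.5278,-.2683,.14]))
"
```

```text
4.6 [ 0.5398  0.4689 -0.1442  1.7457  0.0816  0.9349 -1.1212] [ 0.4561 -0.2701  0.3163] 0.6087116537931343
bore [ 0.5212 -0.1892  0.139 ] handle pred [441.3819 261.7073]
xyz [0.0713 0.0044 0.0163] rot [-0.0004  0.0016 -0.0007] rows 1.7575921633572293 0.014218579545060768
b [ 600    0   40   56 1804] [620.6253  24.0116]
b [ 301   89   39   61 1092] [320.2198 117.6081]
y [ 243   89   36   62 1190] [262.3202 119.0328]
[324.0293 121.6986]
```

View pics/w2.png

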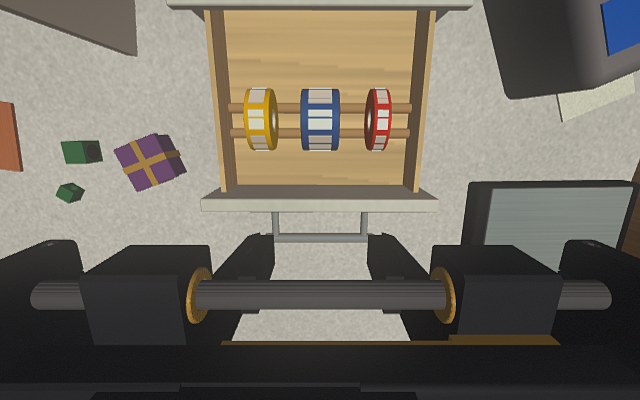

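```bash
python3 -c "
from h import *
c=cam('wrist');M=ori(.0875)
for u,v in((320.2,119),(261,119)):
  for z in(.139,.172):
    print(onz(c,u,v,z))
P=[.5278,-.2683,.139]
b=onz(c,320.2,119,.155);y=onz(c,261.,119,.155);print(b,y)
rel([.5278,b[1],.1515],M)"
```

```text
[ 0.5307 -0.2638  0.139 ]
[ 0.53   -0.2639  0.172 ]
[ 0.5249 -0.1974  0.139 ]
[ 0.5248 -0.2042  0.172 ]
[ 0.5304 -0.2639  0.155 ] [ 0.5248 -0.2007  0.155 ]
xyz [0.0719 0.     0.1648] rot [-0.0004  0.0016 -0.0007] rows 4.3128616210711375 0.014218579545060768
```

Request:
carry_out:
  plan:
    - {"rot":[0,0,0],"xyz":[0.04,0,0.0],"grip":115}
    - {"rot":[0,0,0],"xyz":[0.073,0,0.02],"grip":115}
    - {"rot":[0,0,0],"xyz":[0.073,0,0.06],"grip":115}
    - {"rot":[0,0,0],"xyz":[0.073,0,0.1],"grip":115}
    - {"rot":[0,0,0],"xyz":[0.073,0,0.14],"grip":115}
    - {"rot":[0,0,0],"xyz":[0.073,0,0.165],"grip":115}
    - {"rot":[0,0,0],"xyz":[0.073,0,0.165],"grip":255}
    - {"rot":[0,0,0],"xyz":[0.073,0,0.165],"grip":255}
  squeeze: 30

```text
clock: 5.32
tool_pos: [0.5292, -0.2639, 0.1509]
eef_rot: [0.999, 0.042, -0.001, -0.001]
contact_force: [1.3, -0.2, -0.4]
opening: 0.452
finger_force: 30.0
```

Request:
carry_out:
  plan:
    - {"rot":[0,0,0],"xyz":[0,0,0],"grip":255}
    - {"rot":[0,0,0],"xyz":[0,0,0],"grip":255}

```text
clock: 5.48
tool_pos: [0.5315, -0.2648, 0.1539]
eef_rot: [0.999, 0.042, 0.002, 0.001]
contact_force: [0.3, -0.5, -2.1]
opening: 0.451
finger_force: 30.0
```

Request:
carry_out:
  plan:
    - {"rot":[0,0,0],"xyz":[0,0,-0.035],"grip":255}
    - {"rot":[0,0,0],"xyz":[0,0,-0.075],"grip":255}
    - {"rot":[0,0,0],"xyz":[-0.005,-0.01,-0.11],"grip":255}
    - {"rot":[0,0,0],"xyz":[-0.015,-0.045,-0.12],"grip":255}
    - {"rot":[0,0,0],"xyz":[-0.025,-0.085,-0.12],"grip":255}
    - {"rot":[0,0,0],"xyz":[-0.035,-0.125,-0.12],"grip":255}
    - {"rot":[0,0,0],"xyz":[-0.045,-0.165,-0.12],"grip":255}
    - {"rot":[0,0,0],"xyz":[-0.055,-0.205,-0.12],"grip":255}

```text
clock: 6.15
tool_pos: [0.4583, -0.0629, 0.2738]
eef_rot: [0.999, 0.041, 0.002, 0.0]
contact_force: [0.5, 0.4, -0.5]
opening: 0.455
finger_force: 30.0
```

```bash
python3 -c "
from h import *
s=r.get_state();print(s['clock'],s['q'],s['tool_pos'],s['opening'],s['contact_force'])
rel([.47,.14,.24],leaned(ori(-.038),np.radians(40),-.038))"
```

```text
6.15 [ 0.1334  0.4272 -0.1415  1.9956  0.0891  0.7201 -1.5503] [ 0.4583 -0.0629  0.2738] 0.454833739370679 [ 0.5424  0.3836 -0.4584]
xyz [ 0.0283 -0.2013  0.0338] rot [-0.0418  0.6929  0.1159] rows 4.94124108806319 5.63181239116647
```

Request:
carry_out:
  plan:
    - {"rot":[-0.04,0.69,0.116],"xyz":[0.028,-0.201,0.034],"grip":255}
    - {"rot":[-0.04,0.69,0.116],"xyz":[0.028,-0.201,0.034],"grip":255}
    - {"rot":[-0.04,0.69,0.116],"xyz":[0.028,-0.201,0.034],"grip":255}
    - {"rot":[-0.04,0.69,0.116],"xyz":[0.028,-0.201,0.034],"grip":255}
    - {"rot":[-0.04,0.69,0.116],"xyz":[0.028,-0.201,0.034],"grip":255}
    - {"rot":[-0.04,0.69,0.116],"xyz":[0.028,-0.201,0.034],"grip":255}
    - {"rot":[-0.04,0.69,0.116],"xyz":[0.028,-0.201,0.034],"grip":255}
    - {"rot":[-0.04,0.69,0.116],"xyz":[0.028,-0.201,0.034],"grip":255}

```text
clock: 6.82
tool_pos: [0.484, 0.112, 0.2806]
eef_rot: [0.971, -0.01, 0.238, 0.027]
contact_force: [0.5, -0.4, -1.8]
opening: 0.45
finger_force: 30.0
```

```bash
python3 -c "
from h import *
s=r.get_state();print(s['clock'],s['q'],s['tool_pos'],s['opening'],s['contact_force'],s['qd'])
M=leaned(ori(-.038),np.radians(40),-.038)
rel([.47,.14,.24],M)
rel([.592,.188,.110],M)"
```

```text
6.8167 [-0.8787  0.4048  0.5498  2.324   0.62    0.0537 -2.6155] [0.484  0.112  0.2806] 0.45021443040659703 [ 0.5023 -0.4096 -1.7909] [-1.8012  0.1573  1.3572 -0.0531 -0.2675 -0.1332 -0.5369]
xyz [-0.0314 -0.0294  0.0279] rot [0.0362 0.2163 0.0301] rows 1.228653658385487 1.7714506984250593
xyz [ 0.0162 -0.0874  0.1965] rot [0.0362 0.2163 0.0301] rows 5.172868354727895 1.7714506984250593
```

```bash
cat > fk.py <<'E'
import numpy as np, itertools, json
from scipy.spatial.transform import Rotation as R
from scipy.optimize import least_squares
def FK(q,p,sg):
    # p: h, a1, L1, a3, L2, a5, d, psi0(base), psi7
    T=np.eye(4)
    def rot(ax,a):
        nonlocal T
        M=np.eye(4);M[:3,:3]=R.from_euler(ax,a).as_matrix();T=T@M
    def tr(x,y,z):
        nonlocal T
        M=np.eye(4);M[:3,3]=[x,y,z];T=T@M
    h,a1,L1,a3,L2,a5,d,p0,p5,p7=p
    tr(0,0,h);rot('z',p0+sg[0]*q[0]);tr(a1,0,0);rot('y',q[1]);rot('z',sg[1]*q[2]);tr(a3,0,L1);rot('y',q[3]);tr(-a3,0,0);rot('z',p5+sg[2]*q[4]);tr(0,0,L2);rot('y',q[5]);tr(a5,0,0)
    rot('z',p7+sg[3]*q[6]);tr(0,0,d)
    return T
E
cat > fit.py <<'E'
from fk import *
D=[([1.1798,.69,-.1945,1.5664,.1573,.9025,-.2151],[.2573,-.5689,.2379],[.9775,.2108,-.0003,-.0009]),
([.7752,.6724,-.4564,1.6224,.3501,.9293,.0533],[.498,-.3363,.2478],[.755,.656,0,0]),
([.6269,.7225,-.5075,1.5185,.3903,1.0032,.1009],[.5754,-.2625,.2493],[.676,.737,0,0]),
([.7822,.6827,-.4251,2.0568,.5552,.508,.0419],[.3992,-.2783,.1508],[.674,.739,.003,.002]),
([.5398,.4689,-.1442,1.7457,.0816,.9349,-1.1212],[.4561,-.2701,.3163],[.999,.044,-.001,0]),
([.1334,.4272,-.1415,1.9956,.0891,.7201,-1.5503],[.4583,-.0629,.2738],[.999,.041,.002,0]),
([-.8787,.4048,.5498,2.324,.62,.0537,-2.6155],[.484,.112,.2806],[.971,-.01,.238,.027])]
best=[]
for sg in itertools.product((-1,1),repeat=4):
  for p5 in (0,):
    for p7 in (0,np.pi/2,np.pi,-np.pi/2):
      def f(p):
        e=[]
        for q,P,Q in D:
            T=FK(q,p,sg); e+=list(T[:3,3]-P)+list(.2*R.from_matrix(T[:3,:3].T@R.from_quat(Q).as_matrix()).as_rotvec())
        return e
      s=least_squares(f,[.33,0,.4,0,.4,0,.25,0,p5,p7]); best.append((s.cost,sg,s.x.round(4).tolist(),np.array(s.fun).reshape(-1,6)))
best.sort(key=lambda b:b[0])
for b in best[:3]:print(b[0],b[1],b[2])
print(best[0][3].round(4)); json.dump([best[0][1],best[0][2]],open('fk.json','w'))
E
python3 fit.py
```

```text
0.00017176998098219823 (-1, -1, -1, -1) [0.3717, -0.003, 0.5711, -0.0019, 0.3416, -0.0044, 0.3633, -0.0791, -0.0004, -4.7898]
0.00017176998098220937 (-1, -1, -1, -1) [0.3717, -0.003, 0.5711, -0.0019, 0.3416, -0.0044, 0.3633, -0.0791, -0.0004, 1.4934]
0.00017176998098222276 (-1, -1, -1, -1) [0.3717, -0.003, 0.5711, -0.0019, 0.3416, -0.0044, 0.3633, -0.0791, -0.0004, 1.4934]
[[-0.0034 -0.0016 -0.0015  0.      0.     -0.0003]
 [-0.0012 -0.0033  0.0025 -0.0001  0.0001 -0.0003]
 [-0.0018 -0.0065  0.0034 -0.0001 -0.0001 -0.0001]
 [ 0.0054  0.0045  0.0036 -0.0001  0.0002 -0.0001]
 [ 0.0003  0.0044 -0.0026 -0.      0.0001 -0.0004]
 [-0.0008  0.0096 -0.0019  0.0002 -0.0001 -0.0001]
 [ 0.0006 -0.0008 -0.0034  0.0072  0.001   0.0013]]
```

```bash
sed -i "s/p0,p5,p7=p/b1,b3,b5=p/; s/'z',p0+/'z',/; s/tr(a1,0,0)/tr(a1,b1,0)/; s/tr(a3,0,L1)/tr(a3,b3,L1)/; s/p5+sg/sg/; s/tr(0,0,L2)/tr(0,b5,L2)/; s/p7+sg/np.pi\/2+sg/" fk.py
sed -i "s/for sg in .*/for sg in ((-1,-1,-1,-1),):/; s/for p7 in .*/for p7 in (0,):/; s/\.25,0,p5,p7\]/.25,0,0,0]/" fit.py; python3 fit.py
```

```text
1.3126282399756764e-07 (-1, -1, -1, -1) [0.3471, 0.0, 0.5634, -0.0001, 0.3448, -0.0001, 0.3262, -0.0188, -0.0269, -0.0003]
[[-0.      0.     -0.     -0.     -0.      0.    ]
 [ 0.      0.0001 -0.     -0.0001  0.      0.    ]
 [-0.     -0.0001  0.     -0.0001 -0.0001  0.0002]
 [-0.      0.     -0.     -0.0001  0.0001  0.0002]
 [ 0.     -0.     -0.     -0.0001  0.     -0.0001]
 [-0.      0.      0.      0.0001 -0.0001  0.0002]
 [ 0.      0.     -0.     -0.0001 -0.     -0.0002]]
```

```bash
cat >> fk.py <<'E'
SG,PP=json.load(open('fk.json')) if __import__('os').path.exists('fk.json') else (None,None)
LO=np.array([-3.01,-.46,-1.47,.13,-1,.04,-2.66]);HI=np.array([3.01,2.08,1.51,2.56,4.14,2.09,2.66])
def err(q,P,M):
    T=FK(q,PP,SG); return np.r_[T[:3,3]-P,.3*R.from_matrix(T[:3,:3].T@M).as_rotvec()]
def margin(q): return np.minimum(q-LO,HI-q).min()
def ik(P,M,q0,lo=LO+.03,hi=HI-.03,reg=1e-3):
    q0=np.clip(q0,lo+1e-3,hi-1e-3); mid=(LO+HI)/2
    s=least_squares(lambda q:np.r_[err(q,P,M),reg*(q-q0)],q0,bounds=(lo,hi))
    s=least_squares(lambda q:np.r_[err(q,P,M),1e-6*(q-s.x)],s.x,bounds=(lo,hi))
    return s.x,np.linalg.norm(err(s.x,P,M))
def search(P,M,n=40,seed=0):
    g=np.random.default_rng(seed);out=[]
    for i in range(n):
        q,e=ik(P,M,LO+(HI-LO)*g.random(7))
        if e<1e-4: out.append((margin(q),q))
    out.sort(key=lambda a:-a[0]); return out
E
cat > t1.py <<'E'
from h import *; from fk import *
for hd in (0,180,90,-90):
  for ln in ((30,35,40,45) if hd in(0,180) else (45,50,55,60)):
    M=leaned(ori(-.038+np.radians(hd)),np.radians(ln),-.038)
    o=search(np.array([.592,.19,.112]),M,24)
    print(hd,ln,len(o)); [print('   ',m.round(3),q) for m,q in o[:2]]
E
time python3 t1.py
```

```text
0 30 8
    0.418 [-0.3319  0.8245 -0.3152  2.1425  2.0672  0.56    2.1612]
    0.416 [-0.3693  0.8189 -0.2538  2.1445  2.1066  0.5227  2.1105]
0 35 11
    0.353 [-0.3349  0.8551 -0.3566  2.2068  2.1989  0.7207  2.0064]
    0.353 [-0.3411  0.8539 -0.3464  2.2071  2.2047  0.7148  1.9984]
0 40 11
    0.294 [-0.3436  0.8964 -0.3912  2.2659  2.2792  0.8929  1.8984]
    0.292 [-0.3786  0.8891 -0.3334  2.2677  2.3086  0.862   1.8546]
0 45 11
    0.241 [-0.3734  0.9439 -0.3924  2.3195  2.3404  1.0577  1.7967]
    0.237 [-0.4311  0.9329 -0.2974  2.3226  2.3834  1.0096  1.7261]
180 30 13
    0.435 [ 0.0034  0.9791 -0.9169  2.1253  1.8776  1.0002 -0.6514]
    0.429 [-0.1193  0.8948 -0.6786  2.1314  1.9219  0.8083 -0.7588]
180 35 14
    0.369 [-0.0344  0.9964 -0.8935  2.1914  2.0059  1.0902 -0.8012]
    0.365 [-0.1104  0.9415 -0.7451  2.1952  2.0414  0.975  -0.882 ]
180 40 13
    0.308 [-0.0722  1.027  -0.8757  2.252   2.1101  1.2093 -0.9262]
    0.306 [-0.1224  0.9899 -0.7778  2.2544  2.1345  1.1366 -0.9856]
180 45 13
    0.261 [ 0.0356  1.2435 -1.2005  2.299   2.1481  1.6241 -0.8017]
    0.26 
[... 562 characters left out ...]
.4062]
    0.062 [-0.8753  1.1758  0.2998  2.4503  2.6392  1.2597  2.598 ]
-90 45 16
    0.26 [ 0.0243  1.2241 -1.1686  2.2995  2.1497  1.5959  0.747 ]
    0.256 [-0.0735  1.102  -0.9361  2.3041  2.1775  1.4051  0.5918]
-90 50 16
    0.216 [ 0.0201  1.332  -1.2434  2.344   2.2309  1.8106  0.756 ]
    0.214 [-0.0149  1.2701 -1.1432  2.3456  2.2288  1.7267  0.6767]
-90 55 16
    0.178 [-0.0493  1.3296 -1.1249  2.3824  2.3046  1.8719  0.631 ]
    0.171 [-0.1767  1.1901 -0.845   2.3885  2.3081  1.6702  0.4042]
-90 60 15
    0.144 [-0.2396  1.2354 -0.7711  2.4163  2.3554  1.7927  0.306 ]
    0.143 [-0.257   1.2238 -0.739   2.4172  2.3564  1.7725  0.28  ]
real	0m15.680s
user	0m16.073s
sys	0m0.084s
```

```bash
cat > t2.py <<'E'
from h import *; from fk import *
q0=r.get_state()['q']
M=leaned(ori(-.038+np.pi),np.radians(37),-.038); P=np.array([.55,.15,.20])
o=search(P,M,30); 
o.sort(key=lambda a:np.abs(a[1]-q0).max()-3*min(a[0],.25))
for m,q in o[:4]:print(m.round(3),q)
qb=o[0][1]
N=24
q=q0.copy()
for i in range(1,N+1):
    T=FK(q0+(qb-q0)*i/N,PP,SG); qp=q
    q,e=ik(T[:3,3],T[:3,:3],q,LO,HI,1e-2)
    if i%3==0: print(i,T[:3,3],T[:3,2],'q',q,'e%.4f'%e,'dq %.2f'%np.abs(q-qp).max())
np.save('qb.npy',qb)
E
python3 t2.py
```

```text
0.214 [-0.2848  0.6481 -0.3964  2.346   2.1407  0.6931 -1.0924]
0.217 [-0.2188  0.6628 -0.5028  2.3426  2.0857  0.7478 -1.0289]
0.219 [-0.1806  0.6737 -0.5655  2.3407  2.0565  0.7821 -0.9943]
0.225 [-0.0562  0.7247 -0.7797  2.3346  1.9717  0.9117 -0.8884]
3 [0.4671 0.1007 0.2548] [ 0.3937 -0.1143 -0.9121] q [-0.8108  0.4368  0.4413  2.327   0.7867  0.1296 -2.4009] e0.0000 dq 0.07
6 [0.4583 0.0878 0.2355] [ 0.3528 -0.1727 -0.9196] q [-0.7611  0.4719  0.3612  2.3309  0.9446  0.1912 -2.1749] e0.0000 dq 0.08
9 [0.4586 0.0771 0.2214] [ 0.3422 -0.2204 -0.9134] q [-0.7388  0.5104  0.324   2.3362  1.1183  0.2263 -1.9611] e0.0000 dq 0.07
12 [0.4676 0.072  0.211 ] [ 0.361  -0.2473 -0.8992] q [-0.7492  0.5528  0.3397  2.3433  1.353   0.2252 -1.8061] e0.0000 dq 0.09
15 [0.4838 0.0754 0.2032] [ 0.4046 -0.2449 -0.8811] q [-0.7129  0.5805  0.2807  2.3481  1.6732  0.2693 -1.7482] e0.0000 dq 0.10
18 [0.5049 0.0893 0.1979] [ 0.4654 -0.2076 -0.8604] q [-0.6557  0.6006  0.1884  2.3519  1.9572  0.3434 -1.6612] e0.0000 dq 0.09
21 [0.528  0.1143 0.1961] [ 0.5342 -0.133  -0.8348] q [-0.6026  0.6187  0.1039  2.3558  2.2166  0.4248 -1.5546] e0.0000 dq 0.08
24 [0.55 0.15 0.2 ] [ 0.6014 -0.0229 -0.7986] q [-0.5562  0.6341  0.0317  2.36    2.4628  0.5147 -1.4411] e0.0000 dq 0.08
```

Request:
carry_out:
  plan:
    - {"rot":[0,0,0],"xyz":[0,0,0],"grip":255}
    - {"rot":[0,0,0],"xyz":[0,0,0],"grip":255}

```text
clock: 6.98
tool_pos: [0.4834, 0.1154, 0.2797]
eef_rot: [0.971, -0.006, 0.237, 0.026]
contact_force: [0.5, 0.1, -2.2]
opening: 0.449
finger_force: 30.0
```

```bash
cat > t3.py <<'E'
from h import *; from fk import *
import sys
st=r.get_state(); q0=st['q'];print(st['clock'],q0,st['tool_pos'],st['qd'])
qb=np.load('qb.npy'); n=int(sys.argv[1])
T0=FK(q0,PP,SG); q=q0.copy()
for i in range(1,n+1):
    T=FK(q0+(qb-q0)*i/n,PP,SG)
    q,e=ik(T[:3,3],T[:3,:3],q,LO,HI,1e-2)
    rel(T[:3,3],T[:3,:3],T0[:3,3],T0[:3,:3]); print('   ',q)
    if i%2==0: T0=T
E
python3 t3.py 8
```

```text
6.9833 [-0.8799  0.4057  0.5435  2.3229  0.6182  0.0546 -2.6104] [0.4834 0.1154 0.2797] [ 0.1278 -0.0028 -0.0073  0.0222  0.004   0.0189  0.0005]
xyz [-0.0267  0.011   0.0158] rot [-0.0429 -0.0834 -0.4095] rows 0.7889114213555974 3.3618047695887383
    [-0.8134  0.4379  0.4384  2.3261  0.7789  0.1294 -2.3901]
xyz [-0.0432  0.0236  0.0294] rot [-0.0657 -0.1544 -0.8177] rows 1.3761294131184043 6.679474126877589
    [-0.7664  0.4734  0.3634  2.3303  0.9339  0.1886 -2.1611]
xyz [-0.0095  0.0026  0.0149] rot [-0.0199 -0.0458 -0.4055] rows 0.4282760053476894 3.269591117536553
    [-0.7466  0.5123  0.3312  2.3359  1.1083  0.221  -1.9481]
xyz [-0.0085  0.0083  0.0285] rot [-0.0428 -0.0685 -0.8052] rows 0.7403380292907551 6.475538496703753
    [-0.7606  0.5556  0.3541  2.3433  1.3475  0.2153 -1.7976]
xyz [0.0056 0.0125 0.0121] rot [-0.0467 -0.0096 -0.3889] rows 0.43831099566457765 3.135669035588506
    [-0.7072  0.5793  0.2683  2.3474  1.6666  0.2754 -1.7411]
xyz [0.0209 0.031  0.0211] rot [-0.1206 -0.0117 -0.763 ] rows 1.0285816694948307 6.182424397153528
    [-0.6484  0.5994  0.1745  2.3512  1.9456  0.3501 -1.6492]
xyz [0.0034 0.0329 0.0071] rot [-0.1024 -0.0225 -0.3543] rows 0.810661584522648 2.957086407652837
    [-0.5951  0.6178  0.0909  2.3553  2.2041  0.4303 -1.5416]
xyz [0.0117 0.0738 0.0068] rot [-0.2314 -0.0706 -0.6837] rows 1.799536548029714 5.803841436218351
    [-0.5487  0.6335  0.0197  2.3596  2.4509  0.5186 -1.4286]
```

Request:
carry_out:
  plan:
    - {"rot":[-0.022,-0.042,-0.205],"xyz":[-0.013,0.005,0.008],"grip":255}
    - {"rot":[-0.043,-0.083,-0.41],"xyz":[-0.027,0.011,0.016],"grip":255}
    - {"rot":[-0.043,-0.083,-0.41],"xyz":[-0.027,0.011,0.016],"grip":255}
    - {"rot":[-0.043,-0.083,-0.41],"xyz":[-0.027,0.011,0.016],"grip":255}
    - {"rot":[-0.066,-0.154,-0.818],"xyz":[-0.043,0.024,0.029],"grip":255}
    - {"rot":[-0.066,-0.154,-0.818],"xyz":[-0.043,0.024,0.029],"grip":255}
    - {"rot":[-0.066,-0.154,-0.818],"xyz":[-0.043,0.024,0.029],"grip":255}
    - {"rot":[-0.066,-0.154,-0.818],"xyz":[-0.043,0.024,0.029],"grip":255}

```text
clock: 7.65
tool_pos: [0.4588, 0.084, 0.2352]
eef_rot: [0.908, 0.368, 0.132, 0.15]
contact_force: [-0.1, 0.1, -1.0]
opening: 0.445
finger_force: 30.0
```

Request:
carry_out:
  plan:
    - {"rot":[-0.02,-0.046,-0.405],"xyz":[-0.009,0.003,0.015],"grip":255}
    - {"rot":[-0.02,-0.046,-0.405],"xyz":[-0.009,0.003,0.015],"grip":255}
    - {"rot":[-0.02,-0.046,-0.405],"xyz":[-0.009,0.003,0.015],"grip":255}
    - {"rot":[-0.02,-0.046,-0.405],"xyz":[-0.009,0.003,0.015],"grip":255}
    - {"rot":[-0.043,-0.068,-0.805],"xyz":[-0.008,0.008,0.028],"grip":255}
    - {"rot":[-0.043,-0.068,-0.805],"xyz":[-0.008,0.008,0.028],"grip":255}
    - {"rot":[-0.043,-0.068,-0.805],"xyz":[-0.008,0.008,0.028],"grip":255}
    - {"rot":[-0.043,-0.068,-0.805],"xyz":[-0.008,0.008,0.028],"grip":255}

```text
clock: 8.32
tool_pos: [0.4676, 0.0681, 0.2109]
eef_rot: [0.693, 0.686, 0.04, 0.22]
contact_force: [0.6, 0.7, -1.4]
opening: 0.451
finger_force: 30.0
```

```bash
python3 t3.py 4
```

```text
8.3167 [-0.638   0.5329  0.1765  2.3391  1.3712  0.3176 -1.8325] [0.4676 0.0681 0.2109] [-0.0237  0.0014  0.0012  0.0135  0.0511  0.0164  0.0966]
xyz [0.0055 0.0094 0.0131] rot [-0.037  -0.0131 -0.3954] rows 0.40819396108887523 3.17924098712029
    [-0.6293  0.5697  0.1575  2.3448  1.594   0.3405 -1.6706]
xyz [0.0217 0.027  0.0225] rot [-0.1081 -0.0143 -0.7738] rows 0.9902467763116269 6.2535471968667595
    [-0.5944  0.5969  0.0977  2.3494  1.8581  0.3902 -1.5589]
xyz [0.0038 0.0353 0.0063] rot [-0.1077 -0.0244 -0.3547] rows 0.8642691934349088 2.972979736129114
    [-0.5482  0.6171  0.021   2.3533  2.1232  0.4601 -1.4562]
xyz [0.0121 0.0806 0.0032] rot [-0.2478 -0.0783 -0.679 ] rows 1.9551035089477624 5.817930841148614
    [-0.5016  0.6313 -0.0547  2.3572  2.3811  0.5449 -1.3549]
```

Works. Continuing to the leaned stand-off.

Request:
carry_out:
  plan:
    - {"rot":[-0.037,-0.013,-0.395],"xyz":[0.006,0.009,0.013],"grip":255}
    - {"rot":[-0.037,-0.013,-0.395],"xyz":[0.006,0.009,0.013],"grip":255}
    - {"rot":[-0.037,-0.013,-0.395],"xyz":[0.006,0.009,0.013],"grip":255}
    - {"rot":[-0.037,-0.013,-0.395],"xyz":[0.006,0.009,0.013],"grip":255}
    - {"rot":[-0.108,-0.014,-0.774],"xyz":[0.022,0.027,0.022],"grip":255}
    - {"rot":[-0.108,-0.014,-0.774],"xyz":[0.022,0.027,0.022],"grip":255}
    - {"rot":[-0.108,-0.014,-0.774],"xyz":[0.022,0.027,0.022],"grip":255}
    - {"rot":[-0.108,-0.014,-0.774],"xyz":[0.022,0.027,0.022],"grip":255}

```text
clock: 8.98
tool_pos: [0.501, 0.0852, 0.1951]
eef_rot: [0.371, 0.891, -0.014, 0.26]
contact_force: [-0.2, 0.3, -1.5]
opening: 0.455
finger_force: 30.0
```

Request:
carry_out:
  plan:
    - {"rot":[-0.108,-0.024,-0.355],"xyz":[0.004,0.035,0.006],"grip":255}
    - {"rot":[-0.108,-0.024,-0.355],"xyz":[0.004,0.035,0.006],"grip":255}
    - {"rot":[-0.108,-0.024,-0.355],"xyz":[0.004,0.035,0.006],"grip":255}
    - {"rot":[-0.108,-0.024,-0.355],"xyz":[0.004,0.035,0.006],"grip":255}
    - {"rot":[-0.248,-0.078,-0.679],"xyz":[0.012,0.081,0.003],"grip":255}
    - {"rot":[-0.248,-0.078,-0.679],"xyz":[0.012,0.081,0.003],"grip":255}
    - {"rot":[-0.248,-0.078,-0.679],"xyz":[0.012,0.081,0.003],"grip":255}
    - {"rot":[-0.248,-0.078,-0.679],"xyz":[0.012,0.081,0.003],"grip":255}

```text
clock: 9.65
tool_pos: [0.5491, 0.15, 0.1998]
eef_rot: [0.021, 0.948, -0.007, 0.316]
contact_force: [-0.5, -1.3, -2.7]
opening: 0.445
finger_force: 30.0
```

```bash
python3 - <<'E'
from h import *
s=r.get_state();print(s['clock'],s['q'],s['tool_pos'],s['opening'],s['qd'].round(2));M=R.from_quat(s['eef_rot']).as_matrix();print(M)
im=snap('wrist','w3.png');t=snap('top','t3.png');sd=snap('side','s3.png')
o=np.zeros((600,800,3),np.uint8)
o[:400,:640]=im
o[400:600,:400]=cv2.resize(t[160:240,220:380],None,fx=2.5,fy=2.5)
o[400:600,400:800]=cv2.resize(sd[170:290,200:440],(400,200))
cv2.imwrite('pics/c3.png',o[:,:,::-1])
c=cam('wrist',s);print('tip',proj(c,[.602,.228,.1]),'stop',proj(c,[.6055,.318,.1]))
E
```

```text
9.65 [-0.523   0.631  -0.025   2.3581  2.3969  0.532  -1.3811] [0.5491 0.15   0.1998] 0.4452744440408764 [-0.03 -0.    0.04 -0.02 -0.14 -0.06 -0.01]
[[-0.7992  0.0443  0.5994]
 [ 0.0358  0.999  -0.026 ]
 [-0.6     0.0007 -0.8   ]]
tip [405.8924 178.756 ] stop [501.4438 178.3933]
```

View pics/c3.png

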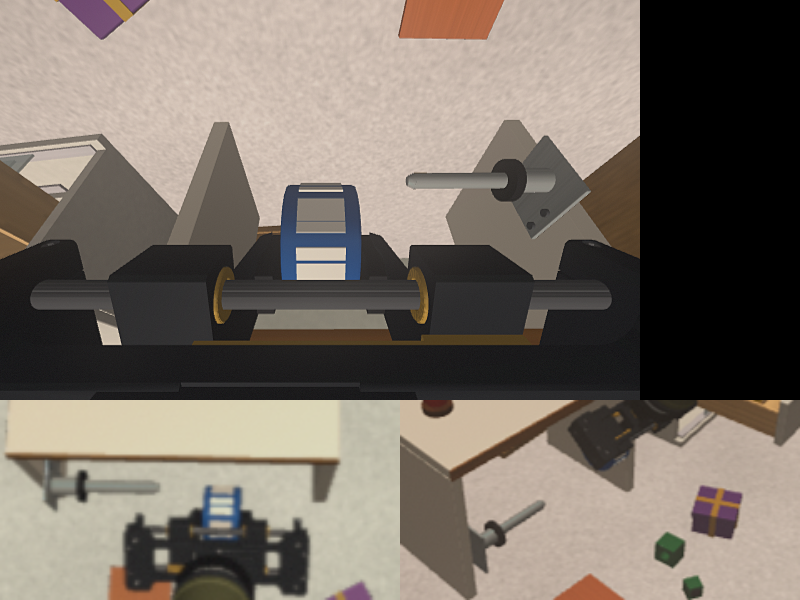

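```bash
python3 - <<'E'
from h import *
s=r.get_state();w=cam('wrist',s);t=cam('top');sd=cam('side')
im=cv2.cvtColor(cv2.imread('pics/w3.png'),cv2.COLOR_BGR2GRAY).astype(int)
for u in(425,445,465,480): print(u,im[160:204:1,u])
print(im[181,396:416],im[181,484:500])
tm=cv2.cvtColor(cv2.imread('pics/top0.png'),cv2.COLOR_BGR2GRAY).astype(int)
print('top',tm[186:203,265],tm[186:203,275],tm[195,278:290])
tip=tri((t,283.5,194.6),(w,406.5,181));st=tri((t,254.6,193.9),(w,493.5,180.5));print(tip,st,st-tip)
print(tri((t,283.5,194.6),(w,406.5,181),(sd,285.7,232.3)))
K=r.camera_params('wrist');H=np.array(K['hand_eye']);
for zt in(.010,.0125,.015,.018):
  for xt in (-.004,0,.004):
    a=np.linspace(0,2*np.pi,721);p=np.c_[xt+.033*np.cos(a),0*a,zt+.033*np.sin(a)]
    q=(p-H[:3,3])@H[:3,:3]; v=K['fy']*q[:,1]/q[:,2]+K['cy'];print(zt,xt,v.min().round(1))
E
```

```text
425 [190 188 184 190 193 191 194 194 190 190 194 191 150  77  90  93  97 106
 113 121 130 136 139 144 147 149 148 141 151 196 188 194 197 195 197 198
 195 191 189 189 191 191 193 192]
445 [187 184 182 186 188 188 191 194 190 189 188 193 184  72  88  92  98 105
 114 121 128 136 139 142 146 147 146 139 152 205 194 190 190 191 197 200
 199 196 194 194 195 194 196 198]
465 [182 188 191 192 188 185 187 189 184 185 191 195 183  69  87  90  95 105
 112 120 127 134 138 142 145 146 147 142 126 116 117 117 118 119 118 118
 117 117 117 117 116 117 117 117]
480 [109 115 116 118 118 118 116 118 118 117 118 117 100  81  88  89  95 104
 111 120 125 132 137 142 144 146 146 140 125 114 116 116 117 117 116 117
 116 116 117 117 116 117 116 117]
[197 195 195 194 192 190 191 191 193 163  80  91 122 145 138 138 137 135
 134 132] [132 132 133 132 132 132 132 132 133 131 132 131 132 132 132 132]
top [171 171 173 171 173 169 128 127 131 119 105 142 170 174 175 174 175] [176 172 172 175 174 168 136 128 129 123 103 117 166 171 170 170 170] [124 124 124 124 123 128 165 176 178 173 172 173]
[0.6004 0.2278 0.1059] [0.6064 0.3137 0.1021] [ 0.0059  0.0859 -0.0037]
[0.6026 0.2296 0.0999]
0.01 -0.004 193.8
0.01 0 187.4
0.01 0.004 181.0
0.0125 -0.004 192.9
0.0125 0 186.6
0.0125 0.004 180.2
0.015 -0.004 191.9
0.015 0 185.7
0.015 0.004 179.4
0.018 -0.004 190.9
0.018 0 184.7
0.018 0.004 178.5
```

```bash
python3 - <<'E'
from h import *
s=r.get_state();w=cam('wrist',s);t=cam('top')
a,b=onz(w,406.2,180.4,.1),onz(w,480,180.4,.1);print(a,b,'yaw',np.arctan2(a[0]-b[0],b[1]-a[1]))
print(onz(w,493,180.4,.1), onz(t,283.6,194.4,.1),onz(t,265,194.3,.1))
M=R.from_quat(s['eef_rot']).as_matrix(); print('roll c',s['tool_pos']+M@[.0005,0,.0135])
E
```

```text
[0.606  0.2304 0.1   ] [0.6093 0.3009 0.1   ] yaw -0.04700988107383965
[0.6099 0.3133 0.1   ] [0.6025 0.2275 0.1   ] [0.6038 0.2841 0.1   ]
roll c [0.5576 0.151  0.1891]
```

```bash
python3 - <<'E'
from h import *
M=R.from_quat(r.get_state()['eef_rot']).as_matrix()
rel([.5945,.182,.111],M)
E
```

```text
xyz [0.0191 0.0325 0.0973] rot [0. 0. 0.] rows 2.502708785187363 0.0
```

Request:
carry_out:
  plan:
    - {"rot":[0,0,0],"xyz":[0.008,0.013,0.035],"grip":255}
    - {"rot":[0,0,0],"xyz":[0.015,0.025,0.07],"grip":255}
    - {"rot":[0,0,0],"xyz":[0.019,0.032,0.097],"grip":255}
    - {"rot":[0,0,0],"xyz":[0.019,0.032,0.097],"grip":255}
    - {"rot":[0,0,0],"xyz":[0.019,0.032,0.097],"grip":255}
    - {"rot":[0,0,0],"xyz":[0.019,0.032,0.097],"grip":255}

```text
clock: 10.3
tool_pos: [0.5936, 0.1821, 0.1119]
eef_rot: [0.019, 0.948, -0.006, 0.317]
contact_force: [-0.3, -0.7, -1.5]
opening: 0.453
finger_force: 30.0
```

```bash
python3 - <<'E'
from h import *
s=r.get_state();print(s['clock'],s['q'],s['tool_pos'],s['qd'].round(2),s['contact_force']);w=cam('wrist',s)
im=snap('wrist','w4.png');g=cv2.cvtColor(im,cv2.COLOR_RGB2GRAY).astype(int)
print('pred tip',proj(w,[.604,.229,.1]))
for u in (400,430,450):print(u,g[200:275:1,u])
E
```

```text
10.3 [-0.5003  0.8521 -0.0791  2.246   2.451   0.6447 -1.4467] [0.5936 0.1821 0.1119] [ 0.   -0.03 -0.    0.02  0.01  0.01 -0.  ] [-0.31   -0.7404 -1.5467]
pred tip [396.1585 237.6113]
400 [175 178 182 184 182 184 186 187 186 180 179 175 174 180 185 188 185 177
 177 179 184 186 188 189 188 185 183 181 185 169  54  75  78  84  86  92
  97 105 114 120 124 130 135 141 142 140 136 135 155 184 185 185 180 180
 178 176 176 185 194 183  66  34  34  37  39  41  39  41  39  39  37  39
  38  40  40]
430 [174 176 179 177 176 183 188 188 181 177 182 184 181 177 179 184 186 184
 178 176 177 177 181 183 182 190 181  81  70  79  83  81  82  84  85  90
  96 101 104 111 116 120 124 130 124  33  44  45  45  45  43  44  43  43
  40  40  42  42  41  39  39  40  38  40  38  38  39  37  36  39  38  39
  38  38  38]
450 [178 178 179 181 181 181 182 184 182 180 181 181 179 181 184 183 179 177
 177 182 188 187 182 178 178 185 177  82  70  78  81  81  81  83  84  89
  96 100 104 110 113 118 123 130 125  31  43  42  45  43  42  43  40  40
  41  40  40  42  39  38  36  41  38  39  38  36  37  35  35  35  36  36
  34  34  35]
```

View pics/w4.png

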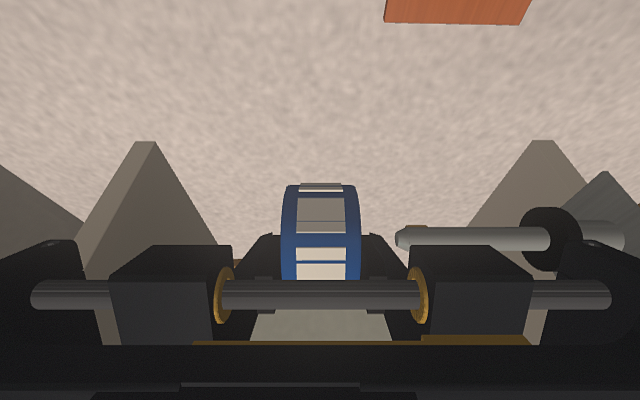

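```bash
python3 - <<'E'
from h import *
s=r.get_state();w=cam('wrist',s);M=R.from_quat(s['eef_rot']).as_matrix()
P=s['tool_pos']+M@[.0005,0,.0135];print('roll',P,proj(w,P))
d=(w[1].T@(np.array([.604,.26,.1])-w[2]))[2];h=w[0][1]*.0075/d;print(d,h,226.8+h)
a=onz(w,440,226.8+h,.1);print(a,M.T@(a-s['tool_pos']), onz(w,395.5,226.8+h,.1), onz(w,547,226.8+h,.1))
E
```

```text
roll [0.6014 0.1819 0.1014] [321.3191 238.092 ]
0.17383865713182786 11.906011686734548 238.70601168673457
[0.6076 0.2577 0.1   ] [-0.0012  0.076   0.0166] [0.6065 0.2292 0.1   ] [0.6104 0.3263 0.1   ]
```

Request:
carry_out:
  plan:
    - {"rot":[0,0,0],"xyz":[-0.0006,0,0.002],"grip":255}
    - {"rot":[0,0,0],"xyz":[-0.0006,0.015,0.002],"grip":255}
    - {"rot":[0,0,0],"xyz":[-0.0006,0.025,0.002],"grip":255}
    - {"rot":[0,0,0],"xyz":[-0.0006,0.035,0.002],"grip":255}
    - {"rot":[0,0,0],"xyz":[-0.0006,0.045,0.002],"grip":255}
    - {"rot":[0,0,0],"xyz":[-0.0006,0.045,0.002],"grip":255}

```text
clock: 10.85
tool_pos: [0.5991, 0.2233, 0.1105]
eef_rot: [0.021, 0.948, -0.01, 0.318]
contact_force: [8.3, -4.6, -11.9]
opening: 0.45
finger_force: 30.0
```

Request:
carry_out:
  plan:
    - {"rot":[0,0,0],"xyz":[0,0,0.003],"grip":255}
    - {"rot":[0,0,0],"xyz":[0,0,0.003],"grip":255}
    - {"rot":[0,0,0],"xyz":[0,0,0.003],"grip":255}

```text
clock: 11.1
tool_pos: [0.5992, 0.2285, 0.108]
eef_rot: [0.018, 0.948, -0.005, 0.317]
contact_force: [1.0, -0.4, -1.8]
opening: 0.447
finger_force: 30.0
```

```bash
python3 - <<'E'
from h import *
s=r.get_state();print(s['clock'],s['tool_pos'],s['contact_force'],s['moment']);M=R.from_quat(s['eef_rot']).as_matrix();print('tool f',M.T@s['contact_force'],'roll',s['tool_pos']+M@[.0005,0,.0135])
E
```

```text
11.1 [0.5992 0.2285 0.108 ] [ 0.955  -0.4385 -1.7832] [-0.0454  0.5084 -0.04  ]
tool f [ 0.2976 -0.4051  2.0078] roll [0.6069 0.2283 0.0969]
```

Request:
carry_out:
  plan:
    - {"rot":[0,0,0],"xyz":[0,0.01,0],"grip":255}
    - {"rot":[0,0,0],"xyz":[0,0.02,0],"grip":255}
    - {"rot":[0,0,0],"xyz":[0,0.03,0],"grip":255}
    - {"rot":[0,0,0],"xyz":[0,0.04,0],"grip":255}
    - {"rot":[0,0,0],"xyz":[0,0.046,0],"grip":255}
    - {"rot":[0,0,0],"xyz":[0,0.046,0],"grip":255}
    - {"rot":[0,0,0],"xyz":[0,0.046,0],"grip":255}

```text
clock: 11.68
tool_pos: [0.601, 0.2748, 0.1081]
eef_rot: [0.018, 0.948, -0.005, 0.317]
contact_force: [1.7, 0.1, -1.2]
opening: 0.455
finger_force: 30.0
```

Request:
carry_out:
  plan:
    - {"rot":[0,0,0],"xyz":[0,0,0],"grip":110}
    - {"rot":[0,0,0],"xyz":[0,0,0],"grip":110}
    - {"rot":[0,0,0],"xyz":[0,0,-0.02],"grip":110}
    - {"rot":[0,0,0],"xyz":[0,0,-0.055],"grip":110}
    - {"rot":[0,0,0],"xyz":[0,-0.02,-0.06],"grip":255}
    - {"rot":[0,0,0],"xyz":[0,-0.055,-0.06],"grip":255}
    - {"rot":[0,0,0],"xyz":[0,-0.055,-0.06],"grip":255}
    - {"rot":[0,0,0],"xyz":[0,-0.055,-0.06],"grip":255}
  squeeze: 10

```text
clock: 12.35
tool_pos: [0.5626, 0.2162, 0.1556]
eef_rot: [0.02, 0.948, -0.008, 0.316]
contact_force: [0.2, 0.1, 0.2]
opening: 0.293
finger_force: 0.0
```

```bash
python3 - <<'E'
from h import *
s=r.get_state();print(s['clock'],s['tool_pos'],s['opening'],s['q'],s['contact_force'])
im=snap('wrist','w5.png');t=snap('top','t5.png');sd=snap('side','s5.png')
o=np.zeros((600,800,3),np.uint8)
o[:400,:640]=im
o[400:600,:400]=cv2.resize(t[160:240,220:380],None,fx=2.5,fy=2.5)
o[400:600,400:800]=cv2.resize(sd[170:290,200:440],(400,200))
cv2.imwrite('pics/c5.png',o[:,:,::-1])
E
```

```text
12.35 [0.5626 0.2162 0.1556] 0.2928416598871477 [-0.6453  0.7513 -0.0169  2.264   2.2991  0.5613 -1.398 ] [0.2401 0.0985 0.2234]
```

View pics/c5.png

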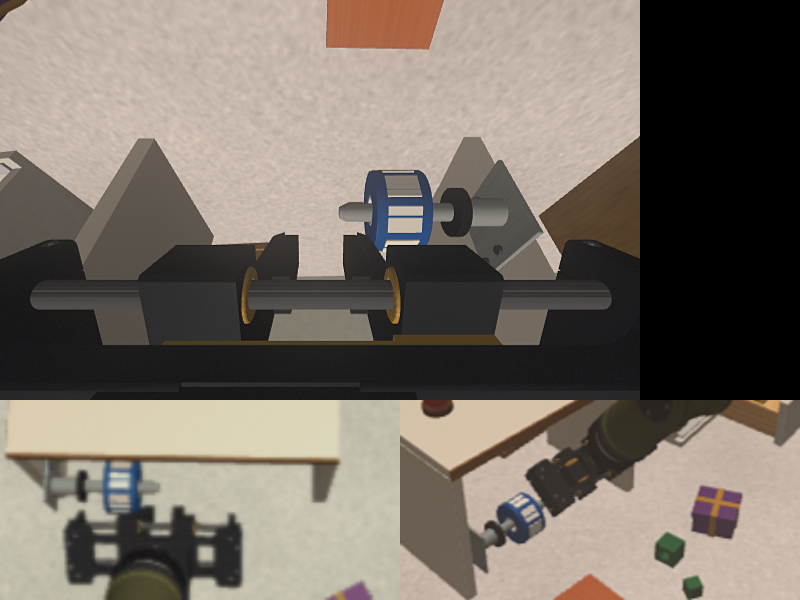

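Request:
carry_out:
  plan:
    - {"rot":[0,0,0],"xyz":[0,0,0],"grip":255}
    - {"rot":[0,0,0],"xyz":[0,0,0.02],"grip":255}
    - {"rot":[0,0,0],"xyz":[0,0,0.045],"grip":255}
    - {"rot":[0,0,0],"xyz":[0,0,0.059],"grip":255}
    - {"rot":[0,0,0],"xyz":[0,0.01,0.059],"grip":255}
    - {"rot":[0,0,0],"xyz":[0,0.02,0.059],"grip":255}
    - {"rot":[0,0,0],"xyz":[0,0.03,0.059],"grip":255}
    - {"rot":[0,0,0],"xyz":[0,0.04,0.059],"grip":255}

```text
clock: 13.17
tool_pos: [0.5988, 0.2607, 0.1086]
eef_rot: [0.018, 0.948, -0.005, 0.317]
contact_force: [0.5, -1.3, 0.5]
opening: -0.0
finger_force: 0.4
```

Request:
carry_out:
  plan:
    - {"rot":[0,0,0],"xyz":[0,0.004,0],"grip":255}
    - {"rot":[0,0,0],"xyz":[0,0.004,0],"grip":255}

```text
clock: 13.33
tool_pos: [0.5993, 0.2642, 0.1088]
eef_rot: [0.017, 0.948, -0.006, 0.317]
contact_force: [0.8, -0.6, 0.1]
opening: 0.005
finger_force: 0.3
```

Request:
carry_out:
  plan:
    - {"rot":[0,0,0],"xyz":[0,0.003,0],"grip":255}
    - {"rot":[0,0,0],"xyz":[0,0.006,0],"grip":255}
    - {"rot":[0,0,0],"xyz":[0,0.006,0],"grip":255}

```text
clock: 13.58
tool_pos: [0.6, 0.2641, 0.1087]
eef_rot: [0.02, 0.948, -0.009, 0.317]
contact_force: [-2.2, -8.2, 3.7]
opening: 0.005
finger_force: 4.3
```

```bash
python3 - <<'E'
from h import *
s=r.get_state();print(s['clock'],s['tool_pos'],s['contact_force'])
im=snap('wrist','w6.png');h=cv2.cvtColor(im,cv2.COLOR_RGB2HSV)
m=cv2.inRange(h,(100,80,30),(125,255,255));k,l,st,ce=cv2.connectedComponentsWithStats(m)
print([ (st[i],ce[i]) for i in range(1,k) if st[i,4]>150])
g=cv2.cvtColor(im,cv2.COLOR_RGB2GRAY)
for v in(190,200,210,220,230,240):print(v,g[v,360:520:4])
E
```

```text
13.5833 [0.6    0.2641 0.1087] [-2.2126 -8.1592  3.6874]
[(array([ 342,  186,   89,   66, 2359], dtype=int32), array([386.1255, 222.6647]))]
190 [ 57  40  38  37  38  39  36  38  37  37  36  40  57  54  50 106 106 105
 106 106 105 105 106 106 106 108  87  80  79  79  81  82  82 177 172 169
 168 166 171 167]
200 [ 58  82 114 115 114 113 113 113 112 113 113 112 114  54  54  53 111 105
 105 105 106 106 106 105 107  78  78  76  78  81  80  82  82  81 116 169
 166 170 166 171]
210 [ 57  55 113 114 114 112 112 111 112 113 112 112 112  78  50  50  51  45
 105 104 104 104 104  77  79  78  76  79  79  81  80  78  81  79  80  72
 172 170 167 167]
220 [ 58  55 114 113 111 112 111 111 111 111 111 111 111 112  50  52  52  45
  36 108 105 107  51  51  50  79  78  80  80  78  77  76  79  76  80  80
  75 174 177 168]
230 [ 63  62  61  60  60  58  60  58  56  58  55  55  56  54  55  55  55  54
  35  34  72  73  75  74  74  73  74  74  73  75  75  75  78  77  78  78
  80  78 179 175]
240 [ 65  65  80  76  77  75  75  76  76  76  74  74  73  74  65  58  57  55
  33  37 102 100 100 101 100 100 101 101 101 103 100 101 103  78  77  76
  77  76  78 178]
```

```bash
cat > pathsim.py <<'E'
from h import *; from fk import *
def sim(q,wps,n=8,show=True):
    T=FK(q,PP,SG)
    for P,M in wps:
        R0=T[:3,:3].copy();P0=T[:3,3].copy();w=R.from_matrix(R0.T@M).as_rotvec();em=0
        for i in range(1,n+1):
            a=i/n; q,e=ik(P0+(np.array(P)-P0)*a,R0@R.from_rotvec(w*a).as_matrix(),q,LO,HI,1e-2); em=max(em,e)
        rel(P,M,P0,R0);print('    q',q,'err%.4f'%em,'marg %.3f'%margin(q))
        T=np.eye(4);T[:3,:3]=M;T[:3,3]=P
    return q
E
cat > t4.py <<'E'
from pathsim import *
s=r.get_state();M0=R.from_quat(s['eef_rot']).as_matrix();P0=s['tool_pos']
for ln in (30,):
    M=leaned(ori(.0875+np.pi),np.radians(ln),.0875);z=M[:,2]
    C=np.array([.5245,-.2001,.139]);P=C-.0135*z
    Mm=leaned(ori(.03+np.pi),np.radians(33),.03)
    q=sim(s['q'],[(P0+M0@[0,-.01,0],M0),(P0+M0@[0,-.01,-.09],M0),([.46,.0,.28],Mm),(P+[0,0,.11],M),(P,M)]);print(P)
E
python3 t4.py
```

```text
xyz [-0.0001 -0.0099  0.0001] rot [ 0.  0. -0.] rows 0.2364131186893393 3.5019567343598126e-15
    q [-0.675   0.8699  0.0028  2.128   2.2684  0.5434 -1.3829] err0.0000 marg 0.432
xyz [-0.    0.   -0.09] rot [0. 0. 0.] rows 2.158273381294964 0.0
    q [-0.8028  0.7042  0.0766  2.2275  2.1248  0.475  -1.3083] err0.0000 marg 0.333
xyz [ 0.0001 -0.2607 -0.1232] rot [-0.0458  0.0695 -0.0583] rows 6.914243153205176 0.8130715993833015
    q [-0.0615  0.3162 -0.112   2.5162  2.7581  0.2818 -1.2981] err0.0000 marg 0.044
xyz [-0.0329 -0.2023  0.0444] rot [-0.03    0.0523 -0.049 ] rows 5.029531944368523 0.6222736885812763
    q [ 0.7131  0.4938 -0.4193  2.2111  4.14    0.04   -2.1047] err0.0077 marg 0.000
xyz [ 0.055  -0.      0.0953] rot [0. 0. 0.] rows 2.6378896882494 0.0
    q [ 0.4122  0.7103  0.0353  2.2988  3.853   0.4282 -1.7801] err0.0020 marg 0.261
[ 0.5178 -0.2007  0.1507]
```

```bash
python3 - <<'E'
import re
t=open('t4.py').read()
t=t.replace('(30,)','(30,35)').replace('([.46,.0,.28],Mm)','([.54,.12,.21],M0),([.525,-.04,.215],Mm)').replace('[0,0,.11]','[0,0,.07]')
open('t4.py','w').write(t)
E
python3 t4.py
```

```text
xyz [-0.0001 -0.0099  0.0001] rot [ 0.  0. -0.] rows 0.2364131186893393 3.5019567343598126e-15
    q [-0.675   0.8699  0.0028  2.128   2.2684  0.5434 -1.3829] err0.0000 marg 0.432
xyz [-0.    0.   -0.09] rot [0. 0. 0.] rows 2.158273381294964 0.0
    q [-0.8028  0.7042  0.0766  2.2275  2.1248  0.475  -1.3083] err0.0000 marg 0.333
xyz [-0.0177 -0.137  -0.0227] rot [0. 0. 0.] rows 3.357499480946547 0.0
    q [-0.458   0.5986 -0.0415  2.4042  2.4544  0.545  -1.3868] err0.0000 marg 0.156
xyz [ 0.0037 -0.1605 -0.0082] rot [-0.0458  0.0695 -0.0583] rows 3.8556199498353783 0.8130715993833015
    q [ 0.1162  0.5443 -0.1795  2.4288  2.9352  0.4102 -1.3371] err0.0000 marg 0.131
xyz [ 0.007  -0.1604 -0.0113] rot [-0.03    0.0523 -0.049 ] rows 3.8597802055055 0.6222736885812763
    q [ 0.7107  0.5718 -0.4226  2.2269  3.3024  0.0874 -1.2438] err0.0000 marg 0.047
xyz [ 0.035  -0.      0.0606] rot [0. 0. 0.] rows 1.6786570743405278 0.0
    q [ 0.6364  0.7177 -0.3224  2.2871  3.2911  0.301  -1.1972] err0.0000 marg 0.261
[ 0.5178 -0.2007  0.1507]
xyz [-0.0001 -0.0099  0.0001] rot [ 0.  0. -0.] rows 0.
[... 291 characters left out ...]
.137  -0.0227] rot [0. 0. 0.] rows 3.357499480946547 0.0
    q [-0.458   0.5986 -0.0415  2.4042  2.4544  0.545  -1.3868] err0.0000 marg 0.156
xyz [ 0.0037 -0.1605 -0.0082] rot [-0.0458  0.0695 -0.0583] rows 3.8556199498353783 0.8130715993833015
    q [ 0.1162  0.5443 -0.1795  2.4288  2.9352  0.4102 -1.3371] err0.0000 marg 0.131
xyz [ 0.0082 -0.1605 -0.0113] rot [-0.0322 -0.0349 -0.0477] rows 3.862489191521366 0.5382565657930959
    q [ 0.7461  0.5931 -0.4319  2.297   3.387   0.2503 -1.2913] err0.0000 marg 0.210
xyz [ 0.0402 -0.      0.0573] rot [0. 0. 0.] rows 1.6786570743405278 0.0
    q [ 0.6685  0.7513 -0.3268  2.3531  3.3533  0.4707 -1.2126] err0.0000 marg 0.207
[ 0.5168 -0.2008  0.1501]
```

Request:
carry_out:
  plan:
    - {"rot":[0,0,0],"xyz":[0,-0.012,0],"grip":255}
    - {"rot":[0,0,0],"xyz":[0,-0.012,-0.035],"grip":255}
    - {"rot":[0,0,0],"xyz":[0,-0.012,-0.075],"grip":255}
    - {"rot":[0,0,0],"xyz":[-0.004,-0.045,-0.095],"grip":133}
    - {"rot":[0,0,0],"xyz":[-0.009,-0.08,-0.1],"grip":133}
    - {"rot":[0,0,0],"xyz":[-0.014,-0.115,-0.107],"grip":133}
    - {"rot":[0,0,0],"xyz":[-0.018,-0.147,-0.113],"grip":133}

```text
clock: 14.22
tool_pos: [0.5404, 0.1235, 0.2105]
eef_rot: [0.017, 0.948, -0.005, 0.317]
contact_force: [1.5, -0.4, 1.0]
opening: 0.286
finger_force: 0.0
```

Request:
carry_out:
  plan:
    - {"rot":[-0.011,0.017,-0.015],"xyz":[0.001,-0.04,-0.002],"grip":133}
    - {"rot":[-0.023,0.035,-0.029],"xyz":[0.002,-0.08,-0.004],"grip":133}
    - {"rot":[-0.035,0.052,-0.044],"xyz":[0.003,-0.12,-0.006],"grip":133}
    - {"rot":[-0.046,0.07,-0.058],"xyz":[0.004,-0.16,-0.008],"grip":133}
    - {"rot":[-0.046,0.07,-0.058],"xyz":[0.004,-0.16,-0.008],"grip":133}

```text
clock: 14.63
tool_pos: [0.5256, -0.051, 0.2139]
eef_rot: [-0.005, 0.959, 0.002, 0.284]
contact_force: [-0.5, -0.9, -0.3]
opening: 0.48
finger_force: 0.0
```

```bash
cat > t5.py <<'E'
from pathsim import *
s=r.get_state();print(s['clock'],s['tool_pos'],s['q'],s['opening'])
M=leaned(ori(.0875+np.pi),np.radians(35),.0875);z=M[:,2]
C=np.array([.5245,-.2001,.139]);P=C-.0135*z
sim(s['q'],[(P+[0,0,.07],M),(P,M)])
E
python3 t5.py
```

```text
14.6333 [ 0.5256 -0.051   0.2139] [ 0.1312  0.5472 -0.1679  2.4255  2.9561  0.4081 -1.3547] 0.47954297646776034
xyz [ 0.0052 -0.1496 -0.0108] rot [-0.0422 -0.0356 -0.0641] rows 3.598831616431433 0.6770525553740384
    q [ 0.7414  0.5922 -0.4245  2.2972  3.4035  0.2518 -1.3081] err0.0000 marg 0.212
xyz [ 0.0402 -0.      0.0573] rot [0. 0. 0.] rows 1.6786570743405278 0.0
    q [ 0.6624  0.7504 -0.3168  2.3535  3.367   0.473  -1.2271] err0.0000 marg 0.207
```

Request:
carry_out:
  plan:
    - {"rot":[-0.01,-0.009,-0.016],"xyz":[0.001,-0.038,-0.003],"grip":133}
    - {"rot":[-0.021,-0.018,-0.032],"xyz":[0.002,-0.075,-0.006],"grip":133}
    - {"rot":[-0.032,-0.027,-0.048],"xyz":[0.004,-0.112,-0.009],"grip":133}
    - {"rot":[-0.042,-0.036,-0.064],"xyz":[0.005,-0.15,-0.011],"grip":133}
    - {"rot":[-0.042,-0.036,-0.064],"xyz":[0.005,-0.15,-0.011],"grip":133}
    - {"rot":[-0.042,-0.036,-0.064],"xyz":[0.005,-0.15,-0.011],"grip":133}

```text
clock: 15.13
tool_pos: [0.5213, -0.191, 0.219]
eef_rot: [-0.048, 0.952, 0.017, 0.301]
contact_force: [-0.2, 1.1, -0.0]
opening: 0.478
finger_force: 0.0
```

```bash
cat > t6.py <<'E'
from pathsim import *
s=r.get_state();w=cam('wrist',s)
print(s['clock'],s['tool_pos'],s['q'],s['qd'].round(2))
im=snap('wrist','w7.png');h=cv2.cvtColor(im,cv2.COLOR_RGB2HSV);m=cv2.inRange(h,(20,120,60),(32,255,255));m[300:]=0
k,l,st,ce=cv2.connectedComponentsWithStats(m);
print([(st[i],ce[i]) for i in range(1,k) if st[i,4]>100])
M=leaned(ori(.0875+np.pi),np.radians(35),.0875)
C=np.array([.5245,-.2001,.139])
yv=M[:,1]
for sgn in(-1,1):
    a=np.linspace(0,2*np.pi,181); pts=[proj(w,C+sgn*.013*yv+.033*(np.cos(t)*M[:,0]+np.sin(t)*M[:,2])) for t in a]
    pts=np.array(pts);print('pred face',sgn,pts.min(0),pts.max(0))
P=C-.0135*M[:,2];rel(P,M)
E
python3 t6.py
```

```text
15.1333 [ 0.5213 -0.191   0.219 ] [ 0.7196  0.5947 -0.4201  2.2974  3.4124  0.2562 -1.3213] [-0.13 -0.01 -0.03  0.04 -0.01  0.01 -0.  ]
[(array([ 289,  116,   40,   88, 1808], dtype=int32), array([308.2301, 160.682 ]))]
pred face -1 [286.9522 113.6976] [294.8781 201.3775]
pred face 1 [324.0003 114.1109] [326.855  201.6163]
xyz [ 0.045  -0.0133  0.0527] rot [0.0161 0.001  0.0151] rows 1.6927379290276952 0.17668504417367403
```

Request:
carry_out:
  plan:
    - {"rot":[0,0,0],"xyz":[0,0,0],"grip":133}
    - {"rot":[0,0,0],"xyz":[0,0,0],"grip":133}

```text
clock: 15.35
tool_pos: [0.5227, -0.1827, 0.2192]
eef_rot: [-0.055, 0.952, 0.02, 0.3]
contact_force: [0.4, -0.2, -0.7]
opening: 0.478
finger_force: 0.0
```

```bash
sed -i 's/\[.5245,-.2001,.139\]/[.526,-.199,.140]/' t6.py; python3 t6.py
```

```text
15.35 [ 0.5227 -0.1827  0.2192] [ 0.7069  0.5936 -0.422   2.3001  3.4128  0.2565 -1.3213] [-0.01 -0.    0.   -0.    0.   -0.    0.  ]
[(array([ 277,  113,   40,   89, 1829], dtype=int32), array([296.7523, 157.5161]))]
pred face -1 [276.1171 112.9982] [286.1551 201.2736]
pred face 1 [315.0641 113.8804] [316.7335 201.8245]
xyz [ 0.0444 -0.0166  0.052 ] rot [0.0211 0.0006 0.0224] rows 1.6880123123590285 0.2462869472197139
```

Request:
carry_out:
  plan:
    - {"rot":[0.021,0,0.022],"xyz":[0.004,-0.0165,-0.005],"grip":133}
    - {"rot":[0.021,0,0.022],"xyz":[0.004,-0.0165,-0.005],"grip":133}
    - {"rot":[0.021,0,0.022],"xyz":[0.025,-0.0165,0.025],"grip":133}
    - {"rot":[0.021,0,0.022],"xyz":[0.0444,-0.0165,0.052],"grip":133}
    - {"rot":[0.021,0,0.022],"xyz":[0.0444,-0.0165,0.052],"grip":133}
    - {"rot":[0.021,0,0.022],"xyz":[0.0444,-0.0165,0.052],"grip":133}
    - {"rot":[0.021,0,0.022],"xyz":[0.0444,-0.0165,0.052],"grip":255}
    - {"rot":[0.021,0,0.022],"xyz":[0.0444,-0.0165,0.052],"grip":255}
  squeeze: 30

```text
clock: 16.07
tool_pos: [0.5186, -0.2026, 0.1533]
eef_rot: [-0.04, 0.952, 0.012, 0.302]
contact_force: [-0.5, 0.3, 0.9]
opening: 0.351
finger_force: 0.2
```

Request:
carry_out:
  plan:
    - {"rot":[0,0,0],"xyz":[0,0,0],"grip":255}
    - {"rot":[0,0,0],"xyz":[0,0,0],"grip":255}

```text
clock: 16.23
tool_pos: [0.5185, -0.2031, 0.1532]
eef_rot: [-0.04, 0.952, 0.011, 0.303]
contact_force: [0.4, 0.2, 4.3]
opening: 0.295
finger_force: 29.1
```

```bash
cat > t7.py <<'E'
from pathsim import *
s=r.get_state();print(s['clock'],s['tool_pos'],s['opening'],s['contact_force'])
M0=R.from_quat(s['eef_rot']).as_matrix();P0=s['tool_pos'];print(M0[:,2])
Mr=leaned(ori(-.044+np.pi),np.radians(37),-.044); Mm=leaned(ori(.03+np.pi),np.radians(35),.03)
sim(s['q'],[(P0+[0,0,.07],M0),([.525,-.04,.22],Mm),([.55,.13,.20],Mr)])
E
python3 t7.py
```

```text
16.2333 [ 0.5185 -0.2031  0.1532] 0.2949299263393869 [0.4045 0.1965 4.263 ]
[ 0.5754  0.0457 -0.8166]
xyz [-0.0405 -0.0002 -0.057 ] rot [ 0. -0. -0.] rows 1.6768259107068266 2.8398842040387627e-15
    q [ 0.7377  0.5863 -0.4155  2.293   3.4265  0.2509 -1.3342] err0.0000 marg 0.211
xyz [-0.0148  0.162   0.0138] rot [0.0283 0.0045 0.0447] rows 3.915531250893207 0.42503353080409134
    q [ 0.1229  0.5441 -0.1894  2.4559  2.9524  0.4711 -1.3536] err0.0000 marg 0.104
xyz [-0.0132  0.1692  0.0336] rot [ 0.0435 -0.0349  0.0599] rows 4.148403811032661 0.6547110351179275
    q [-0.4568  0.6286 -0.0574  2.3775  2.4398  0.5546 -1.3811] err0.0000 marg 0.183
```

Request:
carry_out:
  plan:
    - {"rot":[0,0,0],"xyz":[-0.02,0,-0.029],"grip":255}
    - {"rot":[0,0,0],"xyz":[-0.0405,0,-0.057],"grip":255}
    - {"rot":[0,0,0],"xyz":[-0.041,0.01,-0.057],"grip":255}
    - {"rot":[0.01,0.001,0.015],"xyz":[-0.044,0.045,-0.054],"grip":255}
    - {"rot":[0.017,0.003,0.026],"xyz":[-0.048,0.085,-0.05],"grip":255}
    - {"rot":[0.024,0.004,0.037],"xyz":[-0.052,0.125,-0.046],"grip":255}
    - {"rot":[0.028,0.0045,0.0447],"xyz":[-0.055,0.162,-0.043],"grip":255}

```text
clock: 16.82
tool_pos: [0.5245, -0.0391, 0.2187]
eef_rot: [-0.013, 0.954, 0.005, 0.3]
contact_force: [1.7, -0.5, -1.5]
opening: 0.294
finger_force: 29.4
```

Request:
carry_out:
  plan:
    - {"rot":[0.011,-0.009,0.015],"xyz":[-0.003,0.041,0.008],"grip":255}
    - {"rot":[0.022,-0.017,0.03],"xyz":[-0.006,0.082,0.016],"grip":255}
    - {"rot":[0.033,-0.026,0.045],"xyz":[-0.01,0.125,0.025],"grip":255}
    - {"rot":[0.0435,-0.035,0.06],"xyz":[-0.013,0.155,0.0336],"grip":255}
    - {"rot":[0.0435,-0.035,0.06],"xyz":[-0.013,0.155,0.0336],"grip":255}
    - {"rot":[0.0435,-0.035,0.06],"xyz":[-0.013,0.155,0.0336],"grip":255}
    - {"rot":[0.0435,-0.035,0.06],"xyz":[-0.013,0.155,0.0336],"grip":255}

```text
clock: 17.4
tool_pos: [0.5493, 0.1158, 0.1982]
eef_rot: [0.021, 0.949, -0.006, 0.315]
contact_force: [-0.4, -0.4, -0.3]
opening: 0.296
finger_force: 29.4
```

```bash
cat > t8.py <<'E'
from pathsim import *
s=r.get_state();print(s['clock'],s['tool_pos'],s['opening'],s['qd'].round(2),s['contact_force'])
Mr=leaned(ori(-.044+np.pi),np.radians(37),-.044)
w=cam('wrist',s);im=snap('wrist','w8.png');h=cv2.cvtColor(im,cv2.COLOR_RGB2HSV);m=cv2.inRange(h,(20,120,60),(32,255,255))[:260]
k,l,st,ce=cv2.connectedComponentsWithStats(m);print([(st[i],ce[i]) for i in range(1,k) if st[i,4]>60])
K=r.camera_params('wrist');H=np.array(K['hand_eye'])
for xt,zt in((0,.0135),(.0015,.015),(0,.016)):
    a=np.linspace(0,2*np.pi,721);p=np.c_[xt+.033*np.cos(a),0*a,zt+.033*np.sin(a)];q=(p-H[:3,3])@H[:3,:3];print(xt,zt,(K['fy']*q[:,1]/q[:,2]+K['cy']).min())
A=np.array([.6069,.2283,.0975]);d=Mr[:,1]
C=A+d*(.180-A[1]); P=C-Mr@[.0005,0,.0145]
print('target TCP',P);sim(s['q'],[(P,Mr)])
E
python3 t8.py
```

```text
17.4 [0.5493 0.1158 0.1982] 0.2962525211814731 [ 0.05 -0.01  0.01  0.02  0.    0.   -0.  ] [-0.3778 -0.4233 -0.3028]
[(array([152,   0,  26,  20, 223], dtype=int32), array([165.2601,   7.3049])), (array([ 295,  185,   51,   75, 1719], dtype=int32), array([319.5276, 228.5468]))]
0 0.0135 186.23408110581067
0.0015 0.015 183.37762882575964
0 0.016 185.4003854309136
target TCP [0.5965 0.1804 0.1094]
xyz [0.0177 0.0666 0.0979] rot [ 0.0014 -0.0039 -0.0015] rows 2.8712814334101573 0.035246032706646696
    q [-0.5017  0.8586 -0.0687  2.2403  2.4615  0.6413 -1.4577] err0.0000 marg 0.320
```

Request:
carry_out:
  plan:
    - {"rot":[0,0,0],"xyz":[0.006,0.022,0.035],"grip":255}
    - {"rot":[0,0,0],"xyz":[0.012,0.045,0.07],"grip":255}
    - {"rot":[0.001,-0.004,-0.0015],"xyz":[0.0177,0.0666,0.098],"grip":255}
    - {"rot":[0.001,-0.004,-0.0015],"xyz":[0.0177,0.0666,0.098],"grip":255}
    - {"rot":[0.001,-0.004,-0.0015],"xyz":[0.0177,0.0666,0.098],"grip":255}

```text
clock: 17.87
tool_pos: [0.5971, 0.179, 0.1074]
eef_rot: [0.022, 0.948, -0.008, 0.316]
contact_force: [-0.2, -0.6, -0.2]
opening: 0.293
finger_force: 29.4
```

Request:
carry_out:
  plan:
    - {"rot":[0,0,0],"xyz":[0,0.012,0],"grip":255}
    - {"rot":[0,0,0],"xyz":[0,0.024,0],"grip":255}
    - {"rot":[0,0,0],"xyz":[0,0.036,0],"grip":255}
    - {"rot":[0,0,0],"xyz":[0,0.048,0],"grip":255}
    - {"rot":[0,0,0],"xyz":[0,0.048,0],"grip":255}

```text
clock: 18.28
tool_pos: [0.5992, 0.2287, 0.1106]
eef_rot: [0.021, 0.948, -0.006, 0.318]
contact_force: [0.2, 0.4, -0.0]
opening: 0.296
finger_force: 29.5
```

```bash
cat > st.py <<'E'
from h import *
s=r.get_state();M=R.from_quat(s['eef_rot']).as_matrix();print(s['clock'],s['tool_pos'],s['opening'],'F',s['contact_force'],'Ftool',M.T@s['contact_force'],'mom',s['moment'])
E
python3 st.py
```

```text
18.2833 [0.5992 0.2287 0.1106] 0.2961289828484059 F [ 0.2411  0.435  -0.0397] Ftool [-0.1525  0.4451  0.166 ] mom [0.2445 0.6284 0.0611]
```

Request:
carry_out:
  plan:
    - {"rot":[0,0,0],"xyz":[0,0.008,0],"grip":255}
    - {"rot":[0,0,0],"xyz":[0,0.014,0],"grip":255}
    - {"rot":[0,0,0],"xyz":[0,0.014,0],"grip":255}

```text
clock: 18.53
tool_pos: [0.599, 0.2379, 0.1103]
eef_rot: [0.023, 0.948, -0.009, 0.317]
contact_force: [-6.6, -3.4, 8.0]
opening: 0.295
finger_force: 29.4
```

Request:
carry_out:
  plan:
    - {"rot":[0,0,0],"xyz":[0,0,0],"grip":157}
    - {"rot":[0,0,0],"xyz":[0,0,0],"grip":157}
    - {"rot":[0,0,0],"xyz":[0,0,-0.02],"grip":157}
    - {"rot":[0,0,0],"xyz":[0,0,-0.055],"grip":157}
    - {"rot":[0,0,0],"xyz":[0,-0.02,-0.06],"grip":255}
    - {"rot":[0,0,0],"xyz":[0,-0.038,-0.06],"grip":255}
    - {"rot":[0,0,0],"xyz":[0,-0.038,-0.06],"grip":255}
    - {"rot":[0,0,0],"xyz":[0,-0.038,-0.06],"grip":255}
  squeeze: 10

```text
clock: 19.2
tool_pos: [0.5625, 0.2048, 0.1572]
eef_rot: [0.022, 0.948, -0.007, 0.317]
contact_force: [0.4, -0.3, -0.2]
opening: 0.11
finger_force: 0.0
```

```bash
python3 st.py; python3 - <<'E'
from h import *
s=r.get_state();w=cam('wrist',s);im=snap('wrist','w9.png');h=cv2.cvtColor(im,cv2.COLOR_RGB2HSV)
for n,lo,hi in(('b',(100,80,30),(125,255,255)),('y',(20,120,60),(32,255,255))):
    m=cv2.inRange(h,lo,hi);m[260:]=0;k,l,st,ce=cv2.connectedComponentsWithStats(m);print(n,[(st[i],ce[i]) for i in range(1,k) if st[i,4]>150])
for y,rr in((.230,.033),(.256,.033),(.279,.033),(.319,.033)):
    C=np.array([.6069+.044*(y-.228),y,.097]);a=np.linspace(0,6.28,90);p=np.array([proj(w,C+rr*np.array([np.cos(t),0,np.sin(t)])) for t in a]);print(y,p.min(0),p.max(0))
E
```

```text
19.2 [0.5625 0.2048 0.1572] 0.11034356410296374 F [ 0.3727 -0.3037 -0.1551] Ftool [-0.2151 -0.2861  0.3565] mom [0.0592 0.4157 0.0189]
b [(array([ 403,  169,   82,   80, 2818], dtype=int32), array([442.7122, 213.0479]))]
y [(array([ 345,  171,   43,   74, 1444], dtype=int32), array([365.7389, 211.9813]))]
0.23 [350.5226 168.8893] [357.6202 248.3891]
0.256 [377.7981 168.8488] [393.7233 248.3603]
0.279 [401.8657 168.813 ] [425.7443 248.3349]
0.319 [443.7133 168.7507] [481.4569 248.2906]
```

Request:
carry_out:
  plan:
    - {"rot":[0,0,0],"xyz":[0,-0.004,0.015],"grip":255}
    - {"rot":[0,0,0],"xyz":[0,-0.004,0.035],"grip":255}
    - {"rot":[0,0,0],"xyz":[0,-0.004,0.06],"grip":255}
    - {"rot":[0,0,0],"xyz":[0,0.004,0.06],"grip":255}
    - {"rot":[0,0,0],"xyz":[0,0.012,0.06],"grip":255}
    - {"rot":[0,0,0],"xyz":[0,0.02,0.06],"grip":255}
    - {"rot":[0,0,0],"xyz":[0,0.028,0.06],"grip":255}
    - {"rot":[0,0,0],"xyz":[0,0.031,0.06],"grip":255}

```text
clock: 19.92
tool_pos: [0.5989, 0.2385, 0.1096]
eef_rot: [0.02, 0.948, -0.006, 0.318]
contact_force: [-0.0, -3.7, -0.0]
opening: 0.006
finger_force: 2.3
```

Request:
carry_out:
  plan:
    - {"rot":[0,0,0],"xyz":[0,0.003,0],"grip":255}
    - {"rot":[0,0,0],"xyz":[0,0.005,0],"grip":255}
    - {"rot":[0,0,0],"xyz":[0,0.005,0],"grip":255}

```text
clock: 20.17
tool_pos: [0.5993, 0.2382, 0.1092]
eef_rot: [0.022, 0.948, -0.009, 0.317]
contact_force: [-0.0, -4.6, 0.6]
opening: 0.004
finger_force: 2.6
```

```bash
python3 st.py
```

```text
20.1667 [0.5993 0.2382 0.1092] 0.0035932918243952263 F [-0.0132 -4.6421  0.5906] Ftool [-0.5121 -4.6393 -0.3368] mom [-0.7077  0.5406 -0.6072]
```

```bash
cat > t9.py <<'E'
from pathsim import *
import contextlib,io
s=r.get_state();q=s['q'];M0=R.from_quat(s['eef_rot']).as_matrix();P0=s['tool_pos']
print(q)
def quiet(q,w,n=10):
    f=io.StringIO()
    em=0
    with contextlib.redirect_stdout(f): q=sim(q,w,n)
    es=[float(x) for x in __import__('re').findall(r'err([\d.]+)',f.getvalue())]
    return q,max(es)
q1,e=quiet(q,[(P0+M0@[0,-.015,0],M0),(P0+M0@[0,-.015,-.09],M0),([.52,.11,.2],M0)]);print('standoff',q1,e)
np.save('q1.npy',q1)
for hd in (-90,90):
  for b in (-30,-15,0,15,30):
    M=R.from_euler('x',b,degrees=True).as_matrix()@ori(np.radians(hd))
    Ph=np.array([.449,.109,.11])-.0*M[:,2]; Pp=np.array([.449,.109,.017])+.014*M[:,2]
    qh,e1=quiet(q1,[(Ph,M)],20); qp,e2=quiet(qh,[(Pp,M)])
    for a in (48,):
        Mg=leaned(ori(-.044+np.radians(hd)),np.radians(a),-.044)
        qs,e3=quiet(qp,[(Ph,M)]);qs,e3=quiet(qs,[([.53,.14,.15],Mg)],20); qg,e4=quiet(qs,[(np.array([.606,.205,.0985])+.014*Mg[:,2],Mg)])
        print(hd,b,'err',e1,e2,e3,e4,'marg',margin(qh).round(2),margin(qp).round(2),margin(qs).round(2),margin(qg).round(2),qp,qg)
E
python3 t9.py
```

```text
[-0.6433  0.8661 -0.0076  2.1534  2.3139  0.5615 -1.4098]
standoff [-0.4397  0.6197 -0.0757  2.4758  2.5054  0.6313 -1.4604] 0.0
-90 -30 err 0.0 0.0 0.0 0.0 marg 0.57 0.56 0.0 0.21 [-0.4809  1.0477 -0.2326  1.9963  1.0087  0.7514  1.5392] [ 0.0431  1.379  -1.2596  2.2371  2.258   1.7521  0.8638]
-90 -15 err 0.0 0.0 0.0 0.0 marg 0.48 0.4 0.0 0.21 [-0.3741  0.977  -0.1961  2.1053  1.1242  0.4373  1.5362] [ 0.0431  1.3791 -1.2597  2.237   2.258   1.7522  0.8639]
-90 0 err 0.0381 0.003 0.0 0.0 marg 0.0 0.0 0.0 0.21 [-0.3637  0.9563  0.0422  2.1987  4.14    0.04   -1.3377] [ 0.0431  1.379  -1.2596  2.2371  2.258   1.7521  0.8638]
-90 15 err 0.0267 0.0 0.0 0.0 marg 0.0 0.02 0.0 0.21 [-0.0606  0.9747 -0.1684  2.214   4.1199  0.1442 -1.1288] [ 0.0431  1.3791 -1.2598  2.237   2.258   1.7523  0.864 ]
-90 30 err 0.0254 0.0 0.0003 0.0 marg 0.0 0.0 0.0 0.16 [ 0.319   1.0888 -0.5151  2.1892  4.14    0.0845 -0.9405] [ 0.0588  1.4167 -1.3145  2.2364  2.2672  1.7998  0.9108]
90 -30 err 0.0 0.0 0.0 0.0 marg 0.56 0.5 0.0 0.21 [-0.6643  1.0479  0.0714  2.0063  0.7559  0.5357 -1.3583] [ 0.0432  1.3794 -1.2601  2.237   2.2581  1.7526 -2.2773]
90 -15 err 0.0 0.0 0.0 0.0 marg 0.47 0.2 0.0 0.21 [-0.5386  0.9807  0.0733  2.1142  0.7792  0.2417 -1.2691] [ 0.0432  1.3794 -1.2601  2.237   2.2581  1.7526 -2.2773]
90 0 err 0.0 0.0 0.0 0.0 marg 0.27 0.0 0.0 0.21 [-0.3057  0.9502 -0.0512  2.1859  1.4241  0.0421 -1.7595] [ 0.0432  1.3794 -1.2601  2.237   2.2581  1.7526 -2.2773]
90 15 err 0.0 0.0 0.0 0.0 marg 0.17 0.2 0.0 0.21 [ 0.1921  1.036  -0.5881  2.2021  1.7683  0.2428 -1.8966] [ 0.0432  1.3794 -1.2601  2.237   2.2581  1.7526 -2.2773]
90 30 err 0.0 0.0 0.0 0.0 marg 0.15 0.13 0.0 0.21 [ 0.4609  1.1653 -0.7663  2.1836  1.7206  0.1711 -1.6462] [ 0.0433  1.3794 -1.2602  2.237   2.2581  1.7526 -2.2773]
```

```bash
cat > t10.py <<'E'
from t9 import quiet
from pathsim import *
q1=np.load('q1.npy')
for b in (10,15,20):
    M=R.from_euler('x',b,degrees=True).as_matrix()@ori(np.radians(90))
    Ph=np.array([.449,.109,.10]); Pp=np.array([.449,.109,.017])+.013*M[:,2]
    qh,e1=quiet(q1,[(Ph,M)],20); qp,e2=quiet(qh,[(Pp,M)])
    for a in (45,50,55):
        Mg=leaned(R.from_euler('z',-.044).as_matrix()@M,np.radians(a),-.044)
        Pg=np.array([.606,.198,.0985])+.013*Mg[:,2]
        for I in ([.56,.13,.14],[.60,.15,.12]):
            qs,e0=quiet(qp,[(Ph,M)]);qs,e3=quiet(qs,[(np.array(I),Mg)],20); qg,e4=quiet(qs,[(Pg,Mg)]); qf,e5=quiet(qg,[(Pg+[0,.045,0],Mg)])
            print(b,a,I,'err',e1,e2,e3,e4,e5,'marg',*[margin(x).round(2) for x in(qh,qp,qs,qg,qf)],qg)
E
sed -i '/^for hd/,$d' t9.py; python3 t10.py
```

```text
[-0.6433  0.8661 -0.0076  2.1534  2.3139  0.5615 -1.4098]
standoff [-0.4397  0.6197 -0.0757  2.4758  2.5054  0.6313 -1.4604] 0.0
10 45 [0.56, 0.13, 0.14] err 0.0 0.0 0.0 0.0 0.0 marg 0.21 0.11 0.02 0.1 0.1 [ 0.0242  1.1439 -0.8758  2.2948  2.4507  1.2617 -2.5612]
10 45 [0.6, 0.15, 0.12] err 0.0 0.0 0.0 0.0 0.0 marg 0.21 0.11 0.09 0.09 0.09 [ 0.0215  1.1416 -0.8705  2.2949  2.4525  1.2587 -2.5659]
10 50 [0.56, 0.13, 0.14] err 0.0 0.0 0.0019 0.0 0.0 marg 0.21 0.11 0.0 0.09 0.07 [ 0.1953  1.5028 -1.3842  2.3283  2.4669  1.7399 -2.1021]
10 50 [0.6, 0.15, 0.12] err 0.0 0.0 0.0 0.0 0.0 marg 0.21 0.11 0.0 0.01 0.02 [-0.0285  1.1761 -0.8156  2.3387  2.5387  1.3961 -2.648 ]
10 55 [0.56, 0.13, 0.14] err 0.0 0.0 0.0153 0.0 0.0 marg 0.21 0.11 0.0 0.1 0.08 [ 0.1751  1.5628 -1.3711  2.3616  2.5884  1.8526 -2.0832]
10 55 [0.6, 0.15, 0.12] err 0.0 0.0 0.0 0.0 0.0 marg 0.21 0.11 0.02 0.04 0.04 [-0.025   1.2599 -0.8606  2.3709  2.5941  1.5848 -2.6185]
15 45 [0.56, 0.13, 0.14] err 0.0 0.0 0.0 0.0 0.0 marg 0.17 0.17 0.04 0.17 0.16 [ 0.1243  1.1921 -0.9543  2.3103  2.54    1.2443 -2.4892]
15 45 [0.6, 0.1
[... 792 characters left out ...]
.2043 -2.3998]
20 45 [0.6, 0.15, 0.12] err 0.0 0.0 0.0 0.0 0.0 marg 0.14 0.15 0.17 0.25 0.26 [ 0.2331  1.2589 -1.0521  2.3148  2.6067  1.2134 -2.3791]
20 50 [0.56, 0.13, 0.14] err 0.0 0.0 0.0026 0.0 0.0 marg 0.14 0.15 0.0 0.07 0.06 [ 0.3329  1.5451 -1.401   2.3511  2.5941  1.529  -1.9925]
20 50 [0.6, 0.15, 0.12] err 0.0 0.0 0.0 0.0 0.0 marg 0.14 0.15 0.12 0.14 0.13 [ 0.1565  1.2498 -0.9188  2.3591  2.7491  1.3161 -2.5179]
20 55 [0.56, 0.13, 0.14] err 0.0 0.0 0.0155 0.0 0.0 marg 0.14 0.15 0.0 0.07 0.05 [ 0.3214  1.6129 -1.3994  2.3835  2.7164  1.6308 -1.9478]
20 55 [0.6, 0.15, 0.12] err 0.0 0.0 0.0 0.0 0.0 marg 0.14 0.15 0.08 0.17 0.21 [ 0.2162  1.3998 -1.079   2.3882  2.7815  1.514  -2.3176]
```

Request:
carry_out:
  plan:
    - {"rot":[0,0,0],"xyz":[0,-0.018,0],"grip":255}
    - {"rot":[0,0,0],"xyz":[0,-0.018,-0.035],"grip":255}
    - {"rot":[0,0,0],"xyz":[0,-0.018,-0.075],"grip":255}
    - {"rot":[0,0,0],"xyz":[0,-0.055,-0.1],"grip":100}
    - {"rot":[0,0,0],"xyz":[-0.003,-0.09,-0.11],"grip":100}
    - {"rot":[0,0,0],"xyz":[-0.006,-0.125,-0.12],"grip":100}
    - {"rot":[0,0,0],"xyz":[-0.006,-0.125,-0.12],"grip":100}
    - {"rot":[0,0,0],"xyz":[-0.006,-0.125,-0.12],"grip":100}

```text
clock: 20.83
tool_pos: [0.5266, 0.1167, 0.2094]
eef_rot: [0.022, 0.948, -0.007, 0.318]
contact_force: [-0.9, 0.5, 0.2]
opening: 0.359
finger_force: 0.0
```

```bash
cat > t11.py <<'E'
from pathsim import *
s=r.get_state();print(s['clock'],s['tool_pos'],s['q'],s['qd'].round(2))
M=R.from_euler('x',20,degrees=True).as_matrix()@ori(np.radians(90))
M0=R.from_quat(s['eef_rot']).as_matrix();P0=s['tool_pos']; P=np.array([.449,.095,.135])
w=R.from_matrix(M0.T@M).as_rotvec()
sim(s['q'],[(P0+(P-P0)*.5,M0@R.from_rotvec(w*.5).as_matrix()),(P,M)],10)
rel(P,M)
E
python3 t11.py
python3 - <<'E'
from h import *
# check rolls on rod by top view masks
im=snap('top');h=cv2.cvtColor(im,cv2.COLOR_RGB2HSV);t=cam('top')
for n,lo,hi in(('b',(100,80,30),(125,255,255)),('y',(20,120,60),(32,255,255))):
    m=cv2.inRange(h,lo,hi)[170:230,220:330];q=np.argwhere(m);print(n,q.min(0)+[170,220],q.max(0)+[170,220],[onz(t,u,195,.11)[1] for u in(q[:,1].min()+220-.5,q[:,1].max()+220.5)])
E
```

```text
20.8333 [0.5266 0.1167 0.2094] [-0.4613  0.5959 -0.05    2.4453  2.4787  0.5797 -1.431 ] [-0.05  0.03 -0.03 -0.06 -0.01 -0.    0.  ]
xyz [ 0.0529 -0.0125  0.0068] rot [0.117  0.3948 0.7798] rows 1.312790567634551 7.056703778665278
    q [-0.2901  0.5845 -0.0785  2.2455  0.9761  0.1202 -0.5641] err0.0000 marg 0.080
xyz [ 0.0231 -0.0423  0.0261] rot [0.117  0.3948 0.7798] rows 1.3151423825697643 7.056703778665285
    q [ 0.3462  0.7775 -0.6729  2.1752  0.4099  0.2737 -0.5501] err0.0000 marg 0.234
xyz [ 0.1059 -0.0253  0.0132] rot [0.2341 0.7895 1.5596] rows 2.6302847651395296 14.113407557330563
b [185 252] [204 266] [np.float64(0.323299149742582), np.float64(0.2780569099692835)]
y [185 266] [204 276] [np.float64(0.2810723236107561), np.float64(0.24790855135467638)]
```

```bash
cat > t12.py <<'E'
from t9 import quiet
from pathsim import *
s=r.get_state();q0=s['q']
for hd in (90,-90):
 for b in (0,10,20,-10):
  M=R.from_euler('x',b,degrees=True).as_matrix()@ori(np.radians(hd))
  Ph=np.array([.449,.1,.13]); Pp=np.array([.449,.109,.017])+.013*M[:,2]
  # choose best pick solution then joint path to hover
  o=search(Pp,M,30)
  o=[x for x in o if x[0]>.12]; best=[]
  for m,qp in o:
    for a in (50,):
        Mg=leaned(R.from_euler('z',-.044).as_matrix()@M,np.radians(a),-.044)
        Pg=np.array([.606,.198,.0985])+.013*Mg[:,2]
        qs,e3=quiet(qp,[(Pp+[0,0,.085],M),(np.array([.59,.15,.10]),Mg)],14); qg,e4=quiet(qs,[(Pg,Mg),(Pg+[0,.045,0],Mg)],6)
        # backward: from pick hover to current via cartesian? use joint distance
        best.append((min(m,margin(qs),margin(qg))-10*max(e3,e4)-.03*np.abs(qp-q0).max(),m,margin(qs),margin(qg),e3,e4,qp,qg))
    if len(best)>=5: break
  best.sort(key=lambda x:-x[0])
  if best: print(hd,b,*best[0])
E
sed -i '/^q1,e=/,$d' t9.py; time python3 t12.py
```

```text
[-0.4635  0.5973 -0.0512  2.4432  2.4786  0.5797 -1.431 ]
90 0 0.0626700453073186 0.4028352607174588 0.09216553689042417 0.16948060027651124 0.0 0.0 [ 0.2444  1.1844 -1.0344  2.1572  1.5056  0.9238 -1.7835] [-0.1282  1.2512 -1.0181  2.199   2.2299  1.6036 -2.4905]
90 10 0.07357309229748182 0.3719183453741186 0.10042268191321568 0.2137705187484391 0.0 0.0 [ 0.2944  1.1245 -0.8884  2.1881  1.5836  0.6038 -1.7543] [-0.0057  1.2863 -1.0589  2.2766  2.4339  1.5336 -2.4462]
90 20 0.0716828746645787 0.3128541988817242 0.09654906152943266 0.2467425619145267 0.0 0.0 [ 0.3654  1.1204 -0.7965  2.1973  1.6823  0.3529 -1.733 ] [ 0.1644  1.3858 -1.1762  2.3133  2.6153  1.45   -2.2805]
90 -10 -0.029703638771783947 0.4479063835333901 0.0019687536606980416 0.11874848098543422 0.0 0.0 [ 0.1047  1.1641 -0.9679  2.1121  1.4229  1.0318 -1.8128] [-0.2733  1.1923 -0.8856  2.0923  2.0255  1.5726 -2.5413]
-90 0 0.07545354651086117 0.21115144280795728 0.1593040844729643 0.3058145107339496 0.0 0.0 [ 0.326   1.3181 -1.2588  2.1534  1.5217  1.1748  1.364 ] [-0.0697  1.336  -1.1642  2.1963  2.2462  1.7248  0.7639]
-90 10 0.016220019978169173 0.3741600396191118 0.10124519385167163 0.28409284227976794 0.0 0.0 [ 0.3406  1.1709 -0.9872  2.1858  1.5758  0.7049  1.4032] [ 0.0103  1.3085 -1.0977  2.2759  2.4311  1.5591  0.731 ]
-90 20 0.01210394779136681 0.2607861997308414 0.0962056291222586 0.24643614953880366 0.0 0.0 [ 0.3364  1.1001 -0.7418  2.1988  1.7146  0.3008  1.3724] [ 0.1576  1.3741 -1.1576  2.3136  2.6196  1.4407  0.8411]
-90 -10 0.168926554992534 0.42388895750792455 0.2515468003342134 0.4681491783534897 0.0 0.0 [ 0.1385  1.2043 -1.0461  2.1105  1.4354  1.1141  1.323 ] [-0.2474  1.2181 -0.9406  2.091   2.0341  1.6219  0.6299]
real	0m20.733s
user	0m21.228s
sys	0m0.040s
```

```bash
cat > t13.py <<'E'
from pathsim import *
import sys
s=r.get_state();q0=s['q'];print(s['clock'],s['tool_pos'],q0)
M=R.from_euler('x',10,degrees=True).as_matrix()@ori(np.radians(90))
qp=np.array([.2944,1.1245,-.8884,2.1881,1.5836,.6038,-1.7543])
Ph=np.array([.449,.1,.13])
qh,e=ik(Ph,M,qp,LO+.05,HI-.05,1e-2);print('hover',qh,e,margin(qh))
np.save('qh.npy',qh); n=int(sys.argv[1])
W=[FK(q0+(qh-q0)*i/n,PP,SG) for i in range(1,n+1)]
sim(q0,[(T[:3,3],T[:3,:3]) for T in W],6)
print([T[:3,3] for T in W])
E
python3 t13.py 4
```

```text
20.8833 [0.5272 0.1189 0.209 ] [-0.4635  0.5973 -0.0512  2.4432  2.4786  0.5797 -1.431 ]
hover [ 0.4458  0.9425 -1.1475  2.1533  1.1407  0.7535 -1.4114] 7.756080610062549e-11 0.32252623332917985
xyz [ 0.0224 -0.0279  0.039 ] rot [0.091  0.0894 0.3685] rows 1.2694098595865806 3.1204057819077793
    q [-0.3867  0.674  -0.0851  2.3786  2.3385  0.5136 -1.629 ] err0.0000 marg 0.181
xyz [ 0.0259 -0.028   0.0249] rot [0.1066 0.1292 0.3856] rows 1.0921586859119277 3.3639583540503035
    q [-0.3233  0.7163 -0.0873  2.3147  2.1536  0.3533 -1.7811] err0.0000 marg 0.245
xyz [ 0.0273 -0.0239  0.0037] rot [0.123 0.175 0.387] rows 0.8747264315076948 3.5386026479653623
    q [-0.3316  0.7231  0.0494  2.2544  1.5184  0.0415 -1.4594] err0.0000 marg 0.001
xyz [ 0.0316 -0.0183 -0.0264] rot [0.1399 0.2269 0.3662] rows 1.0810418765491818 3.6243782906720625
    q [ 0.1947  0.7486 -0.6371  2.1653  0.7426  0.3742 -0.9917] err0.0000 marg 0.334
[array([0.5314, 0.0907, 0.1644]), array([0.5134, 0.0731, 0.1265]), array([0.4812, 0.0761, 0.1095]), array([0.449, 0.1  , 0.13 ])]
```

```bash
cat > t14.py <<'E'
from t9 import quiet
from pathsim import *
import sys
M=R.from_euler('x',10,degrees=True).as_matrix()@ori(np.radians(90))
Pp=np.array([.449,.109,.017])+.013*M[:,2]
Mg=leaned(R.from_euler('z',-.044).as_matrix()@M,np.radians(50),-.044);Pg=np.array([.606,.198,.0985])+.013*Mg[:,2]
def chain(q,up):
    q1,e1=quiet(q,[(Pp,M)],8);q2,e2=quiet(q1,[(Pp+[0,0,up],M)],8)
    for I in ([.52,.15,.10],[.56,.15,.10],[.59,.15,.10]):
        q3,e3=quiet(q2,[(np.array(I),Mg)],24);q4,e4=quiet(q3,[(Pg,Mg)],8);q5,e5=quiet(q4,[(Pg+[0,.045,0],Mg)],8)
        print(up,I,[round(x,4) for x in(e1,e2,e3,e4,e5)],[margin(x).round(2) for x in(q1,q2,q3,q4,q5)],q4)
q=np.array([ 0.1947,0.7486,-0.6371,2.1653,0.7426,0.3742,-0.9917])
for up in(.06,.1): chain(q,up)
E
python3 t14.py
```

```text
[-0.4635  0.5973 -0.0512  2.4432  2.4786  0.5797 -1.431 ]
0.06 [0.52, 0.15, 0.1] [0.0, 0.0, 0.0266, 0.0, 0.0] [np.float64(0.08), np.float64(0.17), np.float64(0.0), np.float64(0.05), np.float64(0.04)] [ 0.2027  1.528  -1.4185  2.328   2.469   1.7639 -2.0662]
0.06 [0.56, 0.15, 0.1] [0.0, 0.0, 0.0, 0.0, 0.0] [np.float64(0.08), np.float64(0.17), np.float64(0.0), np.float64(0.11), np.float64(0.11)] [ 0.0258  1.2229 -0.9234  2.3361  2.5125  1.4511 -2.55  ]
0.06 [0.59, 0.15, 0.1] [0.0, 0.0, 0.0, 0.0, 0.0] [np.float64(0.08), np.float64(0.17), np.float64(0.0), np.float64(0.04), np.float64(0.04)] [-0.0139  1.1876 -0.8438  2.338   2.5314  1.41   -2.6225]
0.1 [0.52, 0.15, 0.1] [0.0, 0.0, 0.0266, 0.0, 0.0] [np.float64(0.08), np.float64(0.35), np.float64(0.0), np.float64(0.05), np.float64(0.04)] [ 0.2027  1.528  -1.4185  2.328   2.469   1.7639 -2.0662]
0.1 [0.56, 0.15, 0.1] [0.0, 0.0, 0.0, 0.0, 0.0] [np.float64(0.08), np.float64(0.35), np.float64(0.0), np.float64(0.11), np.float64(0.11)] [ 0.0258  1.2229 -0.9234  2.3361  2.5125  1.4511 -2.55  ]
0.1 [0.59, 0.15, 0.1] [0.0, 0.0, 0.0, 0.0, 0.0] [np.float64(0.08), np.float64(0.35), np.float64(0.03), np.float64(0.07), np.float64(0.07)] [ 0.0037  1.2025 -0.8785  2.3372  2.5228  1.4276 -2.591 ]
```

```bash
cat > t15.py <<'E'
from t9 import quiet
from pathsim import *
q0=r.get_state()['q']
for b in(-5,-10,-15):
  M=R.from_euler('x',b,degrees=True).as_matrix()@ori(np.radians(-90))
  Pp=np.array([.449,.109,.017])+.013*M[:,2]
  Mg=leaned(R.from_euler('z',-.044).as_matrix()@M,np.radians(50),-.044);Pg=np.array([.606,.198,.0985])+.013*Mg[:,2]
  for Ph in ([.449,.11,.13],[.48,.11,.15]):
    qh,e0=quiet(q0,[(np.array(Ph),M)],24)
    q1,e1=quiet(qh,[(Pp,M)],8);q2,e2=quiet(q1,[(Pp+[0,0,.09],M)],8)
    for I in ([.56,.15,.10],[.59,.15,.10]):
        q3,e3=quiet(q2,[(np.array(I),Mg)],24);q4,e4=quiet(q3,[(Pg,Mg)],8);q5,e5=quiet(q4,[(Pg+[0,.045,0],Mg)],8)
        print(b,Ph,I,[round(x,4) for x in(e0,e1,e2,e3,e4,e5)],[float(margin(x).round(2)) for x in(qh,q1,q2,q3,q4,q5)],qh,q4)
E
python3 t15.py
```

```text
[-0.4635  0.5973 -0.0512  2.4432  2.4786  0.5797 -1.431 ]
-5 [0.449, 0.11, 0.13] [0.56, 0.15, 0.1] [0.0, 0.0, 0.0, 0.0, 0.0, 0.0] [0.45, 0.41, 0.43, 0.11, 0.33, 0.4] [ 0.0098  0.7613 -0.6656  2.1087  0.9283  0.6639  1.8013] [-0.3168  1.0819 -0.5858  2.2333  2.2032  1.3251  0.3665]
-5 [0.449, 0.11, 0.13] [0.59, 0.15, 0.1] [0.0, 0.0, 0.0, 0.0, 0.0, 0.0] [0.45, 0.41, 0.43, 0.19, 0.33, 0.4] [ 0.0098  0.7613 -0.6656  2.1087  0.9283  0.6639  1.8013] [-0.315   1.0827 -0.5889  2.2332  2.2027  1.3273  0.3685]
-5 [0.48, 0.11, 0.15] [0.56, 0.15, 0.1] [0.0, 0.0, 0.0, 0.0, 0.0, 0.0] [0.55, 0.32, 0.43, 0.11, 0.32, 0.4] [ 0.0116  0.7389 -0.6332  2.0108  0.7969  0.7128  1.9773] [-0.3517  1.0671 -0.526   2.2351  2.2132  1.2842  0.3281]
-5 [0.48, 0.11, 0.15] [0.59, 0.15, 0.1] [0.0, 0.0, 0.0, 0.0, 0.0, 0.0] [0.55, 0.32, 0.43, 0.19, 0.32, 0.4] [ 0.0116  0.7389 -0.6332  2.0108  0.7969  0.7128  1.9773] [-0.3508  1.0675 -0.5276  2.2351  2.2129  1.2853  0.3291]
-10 [0.449, 0.11, 0.13] [0.56, 0.15, 0.1] [0.0, 0.0, 0.0, 0.0, 0.0, 0.0] [0.47, 0.42, 0.45, 0.16, 0.38, 0.45] [-0.1159  0.7482 -0.5456  2.0886  0.87
[... 955 characters left out ...]
 1.9784  1.1172  0.3244]
-15 [0.449, 0.11, 0.13] [0.59, 0.15, 0.1] [0.0, 0.0, 0.0, 0.0, 0.0, 0.0] [0.49, 0.46, 0.47, 0.29, 0.43, 0.51] [-0.2193  0.7524 -0.4612  2.0652  0.8452  0.735   1.8118] [-0.5804  1.0354 -0.2738  2.1297  1.9785  1.1166  0.3241]
-15 [0.48, 0.11, 0.15] [0.56, 0.15, 0.1] [0.0, 0.0, 0.0, 0.0, 0.0, 0.0] [0.59, 0.39, 0.47, 0.22, 0.43, 0.51] [-0.2142  0.7331 -0.4266  1.971   0.7453  0.788   1.9662] [-0.6253  1.0298 -0.2006  2.1321  1.9884  1.0611  0.2893]
-15 [0.48, 0.11, 0.15] [0.59, 0.15, 0.1] [0.0, 0.0, 0.0, 0.0, 0.0, 0.0] [0.59, 0.39, 0.47, 0.29, 0.43, 0.51] [-0.2142  0.7331 -0.4266  1.971   0.7453  0.788   1.9662] [-0.6266  1.0297 -0.1985  2.1322  1.9887  1.0596  0.2883]
```

```bash
cat > t16.py <<'E'
from pathsim import *
import sys
s=r.get_state();print(s['clock'],s['tool_pos'],s['q'],s['opening'])
M=R.from_euler('x',-5,degrees=True).as_matrix()@ori(np.radians(-90))
P=np.array([.449,.11,.13]);rel(P,M)
E
python3 t16.py
```

```text
20.8833 [0.5272 0.1189 0.209 ] [-0.4635  0.5973 -0.0512  2.4432  2.4786  0.5797 -1.431 ] 0.4027057010045244
xyz [ 0.1096 -0.0124  0.0162] rot [-0.4535  0.5658 -1.5809] rows 2.6738500177051963 13.918112751636869
```

Request:
carry_out:
  plan:
    - {"rot":[-0.057,0.071,-0.198],"xyz":[0.014,-0.002,0.002],"grip":100}
    - {"rot":[-0.113,0.141,-0.395],"xyz":[0.027,-0.003,0.004],"grip":100}
    - {"rot":[-0.17,0.212,-0.593],"xyz":[0.041,-0.005,0.006],"grip":100}
    - {"rot":[-0.2268,0.283,-0.79],"xyz":[0.055,-0.006,0.008],"grip":100}
    - {"rot":[-0.2268,0.283,-0.79],"xyz":[0.055,-0.006,0.008],"grip":100}
    - {"rot":[-0.2268,0.283,-0.79],"xyz":[0.055,-0.006,0.008],"grip":100}
    - {"rot":[-0.2268,0.283,-0.79],"xyz":[0.055,-0.006,0.008],"grip":100}
    - {"rot":[-0.2268,0.283,-0.79],"xyz":[0.055,-0.006,0.008],"grip":100}

```text
clock: 21.55
tool_pos: [0.4909, 0.1169, 0.1696]
eef_rot: [-0.38, 0.911, -0.021, 0.16]
contact_force: [0.5, 0.2, -0.3]
opening: 0.605
finger_force: 0.0
```

```bash
python3 t16.py
```

```text
21.55 [0.4909 0.1169 0.1696] [-0.3478  0.5954  0.0139  2.305   2.9604  0.0828 -0.9347] 0.604748512159374
xyz [0.0434 0.0301 0.0241] rot [-0.2292  0.2847 -0.7853] rows 1.3923577675356955 6.931890391923209
```

```bash
cat >> t16.py <<'E'
print('sim');q=sim(s['q'],[(P,M)],16)
M2=R.from_euler('x',-15,degrees=True).as_matrix()@ori(np.radians(-90))
print('alt via b=-15');q=sim(s['q'],[(P,M2),(P,M)],16)
E
python3 t16.py
```

```text
21.55 [0.4909 0.1169 0.1696] [-0.3478  0.5954  0.0139  2.305   2.9604  0.0828 -0.9347] 0.604748512159374
xyz [0.0434 0.0301 0.0241] rot [-0.2292  0.2847 -0.7853] rows 1.3923577675356955 6.931890391923209
sim
xyz [0.0432 0.03   0.0243] rot [-0.2292  0.2847 -0.7853] rows 1.3892999407444984 6.93189039192321
    q [-0.0137  0.7511 -0.6242  2.1099  0.9028  0.638   1.8284] err0.0000 marg 0.450
alt via b=-15
xyz [0.0432 0.03   0.0243] rot [-0.1608  0.4493 -0.8067] rows 1.3892999407444984 7.50036307489817
    q [-0.1616  0.7708 -0.5594  2.0621  0.8993  0.793   1.7534] err0.0000 marg 0.498
xyz [0. 0. 0.] rot [ 0.     -0.1745 -0.    ] rows 0.0 1.3966480446927374
    q [-0.0147  0.7507 -0.6225  2.1099  0.9017  0.6369  1.8296] err0.0000 marg 0.450
```

Request:
carry_out:
  plan:
    - {"rot":[-0.04,0.15,-0.18],"xyz":[0.01,0.007,0.006],"grip":100}
    - {"rot":[-0.08,0.28,-0.36],"xyz":[0.02,0.015,0.012],"grip":100}
    - {"rot":[-0.12,0.38,-0.55],"xyz":[0.03,0.022,0.018],"grip":100}
    - {"rot":[-0.16,0.45,-0.807],"xyz":[0.043,0.03,0.024],"grip":100}
    - {"rot":[-0.16,0.45,-0.807],"xyz":[0.043,0.03,0.024],"grip":100}
    - {"rot":[-0.16,0.45,-0.807],"xyz":[0.043,0.03,0.024],"grip":100}
    - {"rot":[-0.16,0.45,-0.807],"xyz":[0.043,0.03,0.024],"grip":100}
    - {"rot":[-0.16,0.45,-0.807],"xyz":[0.043,0.03,0.024],"grip":100}

```text
clock: 22.22
tool_pos: [0.4582, 0.11, 0.1323]
eef_rot: [-0.5, 0.86, -0.062, 0.084]
contact_force: [1.2, -0.1, 0.5]
opening: 0.607
finger_force: 0.0
```

```bash
python3 t16.py
```

```text
22.2167 [0.4582 0.11   0.1323] [-0.4015  0.6629 -0.0046  2.3089  1.6983  0.1066  0.5306] 0.6066353591458874
xyz [0.0046 0.0082 0.0003] rot [-0.1876  0.1163 -0.5239] rows 0.22626972058108905 4.549204721400734
sim
xyz [0.0045 0.008  0.0004] rot [-0.1876  0.1163 -0.5239] rows 0.22140990016809237 4.549204721400734
    q [-0.0371  0.742  -0.5839  2.111   0.8764  0.6136  1.8563] err0.0000 marg 0.449
alt via b=-15
xyz [0.0045 0.008  0.0004] rot [-0.1416  0.2863 -0.5398] rows 0.22140990016809237 5.019501532605257
    q [-0.2346  0.7483 -0.4357  2.066   0.8301  0.7206  1.828 ] err0.0000 marg 0.494
xyz [0. 0. 0.] rot [ 0.     -0.1745 -0.    ] rows 0.0 1.3966480446927374
    q [-0.0835  0.7264 -0.5054  2.1134  0.8203  0.5684  1.9155] err0.0000 marg 0.447
```

Progressing as planned; finishing the reorientation directly.

Request:
carry_out:
  plan:
    - {"rot":[-0.188,0.116,-0.524],"xyz":[0.004,0.008,0],"grip":100}
    - {"rot":[-0.188,0.116,-0.524],"xyz":[0.004,0.008,0],"grip":100}
    - {"rot":[-0.188,0.116,-0.524],"xyz":[0.004,0.008,0],"grip":100}
    - {"rot":[-0.188,0.116,-0.524],"xyz":[0.004,0.008,0],"grip":100}
    - {"rot":[-0.188,0.116,-0.524],"xyz":[0.004,0.008,0],"grip":100}
    - {"rot":[-0.188,0.116,-0.524],"xyz":[0.004,0.008,0],"grip":100}
    - {"rot":[-0.188,0.116,-0.524],"xyz":[0.004,0.008,0],"grip":100}
    - {"rot":[-0.188,0.116,-0.524],"xyz":[0.004,0.008,0],"grip":100}

```text
clock: 22.88
tool_pos: [0.4492, 0.1107, 0.1309]
eef_rot: [0.708, -0.705, 0.028, 0.032]
contact_force: [0.5, 0.2, 0.1]
opening: 0.61
finger_force: 0.0
```

```bash
cat > t17.py <<'E'
from pathsim import *
s=r.get_state();print(s['clock'],s['tool_pos'],s['q'],s['opening'],s['qd'].round(2))
w=cam('wrist',s);im=snap('wrist','w10.png');h=cv2.cvtColor(im,cv2.COLOR_RGB2HSV);m=cv2.inRange(h,(45,70,15),(85,255,255))
k,l,st,ce=cv2.connectedComponentsWithStats(m)
for i in range(1,k):
    if st[i,4]>60:
        q=np.argwhere(l==i)[:,::-1].astype(np.float32);rc=cv2.minAreaRect(q);print(st[i],ce[i],rc,[onz(w,*p,.034)[:2].round(4) for p in cv2.boxPoints(rc)])
print('pred top centre',proj(w,[.449,.109,.034]),[proj(w,[.449+a*.017,.109+b*.016,.034]).round(1) for a,b in((1,1),(1,-1),(-1,-1),(-1,1))])
E
python3 t17.py
```

```text
22.8833 [0.4492 0.1107 0.1309] [-0.0424  0.7386 -0.5725  2.1064  0.8526  0.6095  1.8845] 0.6101782136876195 [ 0.18  0.14 -0.33 -0.24 -0.25  0.47  0.72]
[ 298  194   39   36 1223] [317.1235 211.3957] ((317.0310974121094, 211.3724365234375), (33.79951858520508, 36.70610809326172), 85.2363510131836) [array([0.4688, 0.0953]), array([0.4354, 0.0924]), array([0.4323, 0.1242]), array([0.4666, 0.1272])]
[386 230  20  15  89] [396.1124 236.5393] ((395.30633544921875, 236.05435180664062), (21.064571380615234, 5.510778903961182), 34.508522033691406) [array([0.3868, 0.1296]), array([0.3841, 0.1252]), array([0.3671, 0.1368]), array([0.3698, 0.1413])]
pred top centre [318.9551 210.755 ] [array([300.7, 227.4]), array([300.4, 193.6]), array([337.6, 193.7]), array([337.1, 227.5])]
```

```bash
cat > t18.py <<'E'
from pathsim import *
s=r.get_state();print(s['clock'],s['tool_pos'])
M=R.from_euler('z',.085).as_matrix()@R.from_euler('x',-5,degrees=True).as_matrix()@ori(np.radians(-90))
C=np.array([.4508,.1098,.017]);P=C+.012*M[:,2];print(P)
sim(s['q'],[(P+[0,0,.04],M),(P,M)],8);rel(P,M)
E
python3 t18.py
```

```text
22.9333 [0.45   0.1109 0.1306]
[0.4509 0.1088 0.005 ]
xyz [-0.005  -0.0014  0.0855] rot [ 0.0113  0.0031 -0.082 ] rows 2.0533324334714997 0.6629119048121962
    q [-0.1537  0.8851 -0.3938  2.1537  1.1697  0.4192  1.6693] err0.0000 marg 0.379
xyz [-0.0035 -0.      0.0398] rot [0. 0. 0.] rows 0.9592326139088729 0.0
    q [-0.2036  0.9603 -0.3111  2.1571  1.3603  0.3447  1.4851] err0.0000 marg 0.305
xyz [-0.0084 -0.0014  0.1253] rot [ 0.0113  0.0031 -0.082 ] rows 3.0105571756618064 0.6629119048121973
```

Request:
carry_out:
  plan:
    - {"rot":[0.011,0.003,-0.082],"xyz":[-0.002,-0.0014,0.035],"grip":100}
    - {"rot":[0.011,0.003,-0.082],"xyz":[-0.005,-0.0014,0.07],"grip":100}
    - {"rot":[0.011,0.003,-0.082],"xyz":[-0.007,-0.0014,0.1],"grip":100}
    - {"rot":[0.011,0.003,-0.082],"xyz":[-0.007,-0.0014,0.1],"grip":100}
    - {"rot":[0.011,0.003,-0.082],"xyz":[-0.007,-0.0014,0.1],"grip":100}

```text
clock: 23.35
tool_pos: [0.4497, 0.1084, 0.0301]
eef_rot: [0.735, -0.676, 0.033, 0.03]
contact_force: [0.1, -0.4, -0.2]
opening: 0.61
finger_force: 0.0
```

```bash
python3 t18.py
```

```text
23.35 [0.4497 0.1084 0.0301]
[0.4509 0.1088 0.005 ]
xyz [ 0.0011 -0.0014 -0.0148] rot [-0.0005 -0.0031 -0.0018] rows 0.35801310886142407 0.028927386356256267
    q [-0.1618  0.8831 -0.3803  2.1541  1.1615  0.409   1.6773] err0.0000 marg 0.369
xyz [-0.0035 -0.      0.0398] rot [0. 0. 0.] rows 0.9592326139088729 0.0
    q [-0.215   0.9583 -0.2924  2.1577  1.354   0.3293  1.4905] err0.0000 marg 0.289
xyz [-0.0025 -0.0012  0.0249] rot [-0.0005 -0.0031 -0.0018] rows 0.6007977423201575 0.028927386356258626
```

Request:
carry_out:
  plan:
    - {"rot":[0,-0.003,-0.002],"xyz":[-0.0012,-0.0012,0.012],"grip":100}
    - {"rot":[0,-0.003,-0.002],"xyz":[-0.0025,-0.0012,0.0245],"grip":100}
    - {"rot":[0,-0.003,-0.002],"xyz":[-0.0025,-0.0012,0.0245],"grip":100}
    - {"rot":[0,-0.003,-0.002],"xyz":[-0.0025,-0.0012,0.0245],"grip":255}
    - {"rot":[0,-0.003,-0.002],"xyz":[-0.0025,-0.0012,0.0245],"grip":255}
    - {"rot":[0,-0.003,-0.002],"xyz":[-0.0025,-0.0012,0.0245],"grip":255}
    - {"rot":[0,-0.003,-0.002],"xyz":[-0.0025,-0.0012,0.0245],"grip":255}
    - {"rot":[0,-0.003,-0.002],"xyz":[-0.0025,-0.0012,0.0245],"grip":255}
  squeeze: 40

```text
clock: 24.02
tool_pos: [0.4533, 0.1089, 0.0073]
eef_rot: [0.735, -0.676, 0.033, 0.026]
contact_force: [-0.2, -0.1, 7.8]
opening: 0.382
finger_force: 40.0
```

```bash
cat > t19.py <<'E'
from pathsim import *
s=r.get_state();print(s['clock'],s['tool_pos'],s['opening'],s['contact_force'],s['finger_force'])
M0=R.from_quat(s['eef_rot']).as_matrix();P0=s['tool_pos']
Rc=R.from_euler('z',.085).as_matrix()       # cap frame at pick (aligned by the jaws)
# cap yaw = jaw yaw: closing axis tool y
yaw=np.arctan2(M0[1,1],M0[0,1]); print('closing axis yaw',yaw, M0[:,1]); 
Rc=R.from_euler('z',(yaw+np.pi/2)%np.pi-np.pi/2).as_matrix()
C0=np.array([.4508,.1098,.017]); off=M0.T@(C0-P0); Rtc=M0.T@Rc; print('cap in tool',off)
np.savez('cap.npz',off=off,Rtc=Rtc)
def pose(C,a):
    Rg=R.from_euler('z',-.044).as_matrix()@R.from_euler('y',-a,degrees=True).as_matrix(); M=Rg@Rtc.T; return np.array(C)-M@off,M
P,M=pose([.606,.198,.0985],50); I=np.array([.575,.16,.10]);print('target',P)
w=R.from_matrix(M0.T@M).as_rotvec();U=P0+[0,0,.09]
mid=(U+(I-U)*.5,M0@R.from_rotvec(w*.5).as_matrix())
sim(s['q'],[(U,M0),mid,(I,M),(P,M)],10)
E
python3 t19.py
```

```text
24.0167 [0.4533 0.1089 0.0073] 0.38179384945724604 [-0.2418 -0.1382  7.8171] 40.00163127668202
closing axis yaw -3.057558983368023 [-0.9965 -0.0839 -0.006 ]
cap in tool [-0.0003  0.0024 -0.0097]
target [0.6149 0.1965 0.0942]
xyz [ 0.0076 -0.0007 -0.0896] rot [ 0.  0. -0.] rows 2.1552940719039633 3.6099904221186674e-15
    q [-0.0823  0.7928 -0.5048  2.1334  0.988   0.5257  1.8431] err0.0000 marg 0.427
xyz [-0.0202 -0.0628 -0.0027] rot [0.4292 0.0283 0.0962] rows 1.5826621267742906 3.5266079594165776
    q [-0.1988  0.8456 -0.5312  2.3201  1.9884  0.751   0.6721] err0.0000 marg 0.240
xyz [-0.0263 -0.0561  0.0226] rot [0.4292 0.0283 0.0962] rows 1.5826621267742909 3.526607959416578
    q [-0.3415  1.0716 -0.5381  2.3998  2.2488  1.3995  0.2012] err0.0000 marg 0.160
xyz [-0.0409 -0.0199  0.0299] rot [0. 0. 0.] rows 1.3043040022920196 0.0
    q [-0.3526  1.062  -0.5277  2.2429  2.2154  1.2909  0.3228] err0.0000 marg 0.317
```

Request:
carry_out:
  plan:
    - {"rot":[0,0,0],"xyz":[0.003,0,-0.035],"grip":255}
    - {"rot":[0,0,0],"xyz":[0.0065,0,-0.075],"grip":255}
    - {"rot":[0,0,0],"xyz":[0.0076,-0.0007,-0.0896],"grip":255}
    - {"rot":[0.11,0.007,0.024],"xyz":[0.0025,-0.016,-0.09],"grip":255}
    - {"rot":[0.21,0.014,0.048],"xyz":[-0.0025,-0.032,-0.091],"grip":255}
    - {"rot":[0.32,0.021,0.072],"xyz":[-0.0075,-0.048,-0.0915],"grip":255}
    - {"rot":[0.429,0.028,0.096],"xyz":[-0.0126,-0.0635,-0.0923],"grip":255}
    - {"rot":[0.429,0.028,0.096],"xyz":[-0.0126,-0.0635,-0.0923],"grip":255}

```text
clock: 24.68
tool_pos: [0.5057, 0.1241, 0.0969]
eef_rot: [0.708, -0.688, 0.148, -0.065]
contact_force: [-0.0, -0.4, -1.0]
opening: 0.379
finger_force: 40.0
```

```bash
cat > t20.py <<'E'
from pathsim import *
import sys
s=r.get_state();print(s['clock'],s['tool_pos'],s['q'],s['opening'],s['contact_force'],s['qd'].round(2))
d=np.load('cap.npz');off=d['off'].copy();off[1]=0;Rtc=d['Rtc']
M0=R.from_quat(s['eef_rot']).as_matrix();Cn=s['tool_pos']+M0@off;Rg=M0@Rtc;print('cap centre',Cn,'axis',Rg[:,1])
def pose(C,a):
    G=R.from_euler('z',-.044).as_matrix()@R.from_euler('y',-a,degrees=True).as_matrix();M=G@Rtc.T;return np.array(C)-M@off,M
a=float(sys.argv[1]); W=[]
for g in sys.argv[2:]:
    C=[float(v) for v in g.split(',')]; W.append(pose(C,a))
sim(s['q'],W,10)
E
python3 t20.py 50 .565,.16,.105 .606,.195,.0985
```

```text
24.6833 [0.5057 0.1241 0.0969] [-0.3285  0.7807 -0.2416  2.2367  1.7732  0.4175  0.9425] 0.3790266845817269 [-0.0293 -0.4257 -1.0429] [-0.06  0.12 -0.28  0.3   1.86  0.73 -2.18]
cap centre [0.5028 0.1255 0.1061] axis [-0.0354  0.9986 -0.0399]
xyz [-0.0333 -0.066   0.0144] rot [0.5681 0.0111 0.1377] rows 1.8056813538560879 4.6785693405895055
    q [-0.4002  1.0581 -0.4413  2.4113  2.2791  1.3499  0.1278] err0.0000 marg 0.149
xyz [-0.0395 -0.0202  0.0313] rot [0. 0. 0.] rows 1.3021052760257978 0.0
    q [-0.4094  1.0467 -0.4269  2.2538  2.2436  1.2331  0.2494] err0.0000 marg 0.306
```

Request:
carry_out:
  plan:
    - {"rot":[0.12,0.002,0.03],"xyz":[-0.007,-0.013,0.003],"grip":255}
    - {"rot":[0.23,0.004,0.055],"xyz":[-0.013,-0.026,0.006],"grip":255}
    - {"rot":[0.34,0.007,0.083],"xyz":[-0.02,-0.04,0.009],"grip":255}
    - {"rot":[0.43,0.009,0.105],"xyz":[-0.026,-0.053,0.012],"grip":255}
    - {"rot":[0.53,0.01,0.13],"xyz":[-0.033,-0.066,0.0144],"grip":255}
    - {"rot":[0.53,0.01,0.13],"xyz":[-0.033,-0.066,0.0144],"grip":255}
    - {"rot":[0.53,0.01,0.13],"xyz":[-0.033,-0.066,0.0144],"grip":255}
    - {"rot":[0.53,0.01,0.13],"xyz":[-0.033,-0.066,0.0144],"grip":255}

```text
clock: 25.35
tool_pos: [0.5706, 0.1565, 0.0971]
eef_rot: [-0.621, 0.67, -0.32, 0.25]
contact_force: [-0.3, 1.4, -0.9]
opening: 0.382
finger_force: 40.0
```

```bash
python3 t20.py 50 .60,.185,.0985 .606,.195,.0985; python3 - <<'E'
from h import *
s=r.get_state();w=cam('wrist',s);im=snap('wrist','w11.png')
print('tip',proj(w,[.606,.229,.0985]),'stop',proj(w,[.61,.319,.0985]))
h=cv2.cvtColor(im,cv2.COLOR_RGB2HSV)
for n,lo,hi in(('g',(45,70,15),(85,255,255)),('b',(100,80,30),(125,255,255)),('y',(20,120,60),(32,255,255))):
    m=cv2.inRange(h,lo,hi);m[300:]=0;k,l,st,ce=cv2.connectedComponentsWithStats(m);print(n,[(st[i].tolist(),ce[i]) for i in range(1,k) if st[i,4]>80])
E
```

```text
25.35 [0.5706 0.1565 0.0971] [-0.3854  1.0281 -0.4368  2.3967  2.2703  1.267   0.1719] 0.3818171723445039 [-0.257   1.3711 -0.9362] [ 0.01 -0.03  0.01 -0.01  0.01  0.01 -0.01]
cap centre [0.5635 0.158  0.1036] axis [ 0.0409  0.9991 -0.0061]
xyz [-0.0311 -0.0206  0.0271] rot [ 0.0463 -0.0016  0.0106] rows 1.105097487838362 0.38050841863562473
    q [-0.4049  1.0484 -0.4184  2.2842  2.263   1.2479  0.2208] err0.0000 marg 0.276
xyz [-0.0106 -0.0035  0.0034] rot [0. 0. 0.] rows 0.2796619613834679 0.0
    q [-0.4149  1.0452 -0.4178  2.2541  2.2458  1.2273  0.2433] err0.0000 marg 0.306
tip [288.1402 336.5115] stop [289.791  440.8506]
g [([285, 239, 72, 41, 2846], array([320.4701, 259.312 ]))]
b []
y []
```

Request:
carry_out:
  plan:
    - {"rot":[0.023,-0.001,0.005],"xyz":[-0.016,-0.01,0.014],"grip":255}
    - {"rot":[0.046,-0.0016,0.0106],"xyz":[-0.031,-0.0206,0.027],"grip":255}
    - {"rot":[0.046,-0.0016,0.0106],"xyz":[-0.036,-0.024,0.03],"grip":255}
    - {"rot":[0.046,-0.0016,0.0106],"xyz":[-0.036,-0.024,0.03],"grip":255}
    - {"rot":[0.046,-0.0016,0.0106],"xyz":[-0.036,-0.024,0.03],"grip":255}

```text
clock: 25.82
tool_pos: [0.6127, 0.1879, 0.0937]
eef_rot: [-0.611, 0.666, -0.334, 0.267]
contact_force: [-1.0, -0.4, -0.1]
opening: 0.382
finger_force: 40.0
```

```bash
python3 t20.py 50 .6058,.200,.099; python3 - <<'E'
from h import *
t=cam('top');sd=cam('side');im=snap('side','s12.png');tp=snap('top','t12.png')
for n,i,c in(('side',im,sd),('top',tp,t)):
    h=cv2.cvtColor(i,cv2.COLOR_RGB2HSV);m=cv2.inRange(h,(45,70,15),(85,255,255));k,l,st,ce=cv2.connectedComponentsWithStats(m)
    for j in range(1,k):
        if 15<st[j,4]<400 and 230<ce[j][0]<400:print(n,st[j],ce[j])
    print('pred cap',proj(c,[.605,.19,.1]),'tip',proj(c,[.607,.229,.099]))
E
```

```text
25.8167 [0.6127 0.1879 0.0937] [-0.4066  1.044  -0.4168  2.2666  2.257   1.2347  0.2341] 0.38201573401242933 [-0.9873 -0.3501 -0.1468] [ 0.    0.01  0.    0.03  0.    0.01 -0.  ]
cap centre [0.6053 0.1894 0.0999] axis [0.0448 0.999  0.0015]
xyz [-0.0108  0.0007 -0.0002] rot [-0.0023  0.0003 -0.0018] rows 0.2606003566811291 0.02372641209099235
    q [-0.4234  1.0436 -0.4192  2.2468  2.2349  1.2236  0.2479] err0.0000 marg 0.313
side [300 216   7  11  22] [302.7727 221.    ]
side [287 219  15  14 115] [294.4783 225.2783]
side [370 276  11   8  57] [375.2105 279.4211]
pred cap [296.1493 223.2143] tip [284.6595 230.643 ]
pred cap [295.9397 193.3682] tip [283.1481 193.0122]
```

Request:
carry_out:
  plan:
    - {"rot":[-0.002,0,-0.002],"xyz":[-0.01,0.0007,-0.0002],"grip":255}
    - {"rot":[-0.002,0,-0.002],"xyz":[-0.018,0.0007,-0.0009],"grip":255}
    - {"rot":[-0.002,0,-0.002],"xyz":[-0.025,0.0007,-0.0015],"grip":255}
    - {"rot":[-0.002,0,-0.002],"xyz":[-0.03,0.0007,-0.0019],"grip":255}
    - {"rot":[-0.002,0,-0.002],"xyz":[-0.03,0.0007,-0.0019],"grip":255}

```text
clock: 26.33
tool_pos: [0.6131, 0.2158, 0.092]
eef_rot: [-0.612, 0.666, -0.336, 0.264]
contact_force: [-7.4, -7.2, 7.2]
opening: 0.383
finger_force: 40.0
```

```bash
python3 st.py; python3 t20.py 50 .607,.230,.099
```

```text
26.3333 [0.6131 0.2158 0.092 ] 0.38325377100328 F [-7.4366 -7.2471  7.1508] Ftool [ 8.4438 -0.9493 -9.3144] mom [-0.7673  0.4314 -1.1629]
26.3333 [0.6131 0.2158 0.092 ] [-0.4556  1.0438 -0.4213  2.2155  2.1919  1.2127  0.2687] 0.38325377100328 [-7.4366 -7.2471  7.1508] [ 0.01 -0.   -0.    0.01  0.03 -0.   -0.01]
cap centre [0.6057 0.2173 0.0982] axis [ 0.0471  0.9989 -0.0058]
xyz [-0.0129 -0.001  -0.001 ] rot [-0.0003 -0.0061  0.0024] rows 0.3123190354526531 0.05275439577213159
    q [-0.4698  1.0417 -0.4258  2.1944  2.1754  1.2023  0.2812] err0.0000 marg 0.366
```

Request:
carry_out:
  plan:
    - {"rot":[0,0,0],"xyz":[0,0,-0.0025],"grip":255}
    - {"rot":[0,0,0],"xyz":[0,0,-0.0025],"grip":255}
    - {"rot":[0,0,0],"xyz":[-0.003,0,-0.0028],"grip":255}
    - {"rot":[0,0,0],"xyz":[-0.003,0,-0.0028],"grip":255}

```text
clock: 26.67
tool_pos: [0.6119, 0.2238, 0.0931]
eef_rot: [-0.613, 0.665, -0.332, 0.267]
contact_force: [-1.2, -0.3, -0.2]
opening: 0.383
finger_force: 40.0
```

```bash
python3 st.py; python3 t20.py 50
```

```text
26.6667 [0.6119 0.2238 0.0931] 0.3828950074615088 F [-1.1862 -0.2885 -0.1781] Ftool [ 0.4023  0.886  -0.7585] mom [ 0.2631  0.9423 -0.05  ]
26.6667 [0.6119 0.2238 0.0931] [-0.4626  1.0414 -0.4271  2.2107  2.1883  1.2098  0.2699] 0.3828950074615088 [-1.1862 -0.2885 -0.1781] [ 0.01  0.   -0.    0.01  0.01  0.   -0.01]
cap centre [0.6046 0.2252 0.0993] axis [0.041  0.9992 0.0014]
```

Request:
carry_out:
  plan:
    - {"rot":[0,0,0],"xyz":[-0.004,0,-0.0004],"grip":255}
    - {"rot":[0,0,0],"xyz":[-0.008,0,-0.0007],"grip":255}
    - {"rot":[0,0,0],"xyz":[-0.012,0,-0.001],"grip":255}
    - {"rot":[0,0,0],"xyz":[-0.012,0,-0.001],"grip":255}

```text
clock: 27.0
tool_pos: [0.6124, 0.2334, 0.0932]
eef_rot: [-0.612, 0.666, -0.334, 0.266]
contact_force: [-4.0, -4.1, 1.7]
opening: 0.379
finger_force: 40.0
```

```bash
python3 st.py; python3 t20.py 50
```

```text
27.0 [0.6124 0.2334 0.0932] 0.37917630267923286 F [-3.9667 -4.1201  1.7097] Ftool [ 4.6155  1.1035 -3.6211] mom [-0.289   0.9566 -0.6549]
27.0 [0.6124 0.2334 0.0932] [-0.4802  1.0407 -0.4277  2.1903  2.1622  1.2024  0.2845] 0.37917630267923286 [-3.9667 -4.1201  1.7097] [ 0.01  0.    0.    0.01  0.02 -0.   -0.01]
cap centre [0.605  0.2349 0.0994] axis [ 0.0443  0.999  -0.0018]
```

Request:
carry_out:
  plan:
    - {"rot":[0,0,0],"xyz":[-0.004,0,-0.001],"grip":255}
    - {"rot":[0,0,0],"xyz":[-0.008,0,-0.0015],"grip":255}
    - {"rot":[0,0,0],"xyz":[-0.011,0,-0.002],"grip":255}
    - {"rot":[0,0,0],"xyz":[-0.011,0,-0.002],"grip":255}

```text
clock: 27.33
tool_pos: [0.6123, 0.2334, 0.0933]
eef_rot: [-0.609, 0.668, -0.34, 0.259]
contact_force: [-5.6, -19.4, 2.6]
opening: 0.38
finger_force: 40.0
```

```bash
python3 st.py; python3 t20.py 50
```

```text
27.3333 [0.6123 0.2334 0.0933] 0.38004752723831964 F [ -5.6152 -19.3584   2.5635] Ftool [20.0337  1.1145 -3.2031] mom [-2.0933  1.0075 -2.9359]
27.3333 [0.6123 0.2334 0.0933] [-0.4939  1.04   -0.4211  2.1775  2.1308  1.1985  0.2975] 0.38004752723831964 [ -5.6152 -19.3584   2.5635] [ 0.   -0.    0.    0.01  0.02  0.   -0.  ]
cap centre [0.6049 0.235  0.0994] axis [ 0.0589  0.9981 -0.0157]
```

Request:
carry_out:
  plan:
    - {"rot":[0,0,0],"xyz":[0.006,0,0.0015],"grip":255}
    - {"rot":[0,0,0],"xyz":[0.011,0,0.002],"grip":255}
    - {"rot":[0,0,0],"xyz":[0.011,0,0.002],"grip":120}
    - {"rot":[0,0,0],"xyz":[0.011,0,0.002],"grip":120}
    - {"rot":[0,0,0],"xyz":[0.011,0,0.002],"grip":120}
    - {"rot":[0,0,0],"xyz":[0.012,0,-0.015],"grip":120}
    - {"rot":[0,0,0],"xyz":[0.015,0,-0.045],"grip":120}
    - {"rot":[0,0,0],"xyz":[0.018,0,-0.08],"grip":120}

```text
clock: 28.0
tool_pos: [0.5497, 0.237, 0.1459]
eef_rot: [-0.612, 0.666, -0.333, 0.267]
contact_force: [-0.4, 1.6, 0.3]
opening: 0.531
finger_force: 0.0
```

Request:
carry_out:
  plan:
    - {"rot":[0,0,0],"xyz":[0.005,0,-0.04],"grip":120}
    - {"rot":[0,0,0],"xyz":[0.01,0,-0.07],"grip":120}
    - {"rot":[0,0,0],"xyz":[0.01,0,-0.07],"grip":120}
    - {"rot":[0,0,0],"xyz":[0.01,0,-0.07],"grip":120}

```text
clock: 28.33
tool_pos: [0.4947, 0.2373, 0.192]
eef_rot: [-0.613, 0.664, -0.332, 0.269]
contact_force: [0.2, 0.7, 0.4]
opening: 0.528
finger_force: 0.0
```

```bash
python3 st.py; python3 - <<'E'
from h import *
for n in('side','top'):
    c=cam(n);i=snap(n,n+'_end.png');h=cv2.cvtColor(i,cv2.COLOR_RGB2HSV)
    for nm,lo,hi in(('g',(45,70,15),(85,255,255)),('b',(100,80,30),(125,255,255)),('y',(20,120,60),(32,255,255)),('r',(0,150,60),(6,255,255))):
        m=cv2.inRange(h,lo,hi);k,l,st,ce=cv2.connectedComponentsWithStats(m)
        for j in range(1,k):
            if 12<st[j,4]<900 and 200<ce[j][0]<500 and 100<ce[j][1]<320:print(n,nm,st[j].tolist(),ce[j].round(1))
    print('pred cap',proj(c,[.6049,.235,.0995]),'handle end',proj(c,[.3909,-.2181,.162]))
E
```

```text
28.3333 [0.4947 0.2373 0.192 ] 0.5283041122101237 F [0.2292 0.669  0.3532] Ftool [-0.6704 -0.4001 -0.124 ] mom [ 0.2251  0.6383 -0.0565]
side g [462, 109, 9, 7, 33] [465.2 112.3]
side g [280, 224, 15, 15, 117] [287.4 230.6]
side g [370, 276, 11, 8, 61] [375.1 279.5]
side b [433, 97, 16, 8, 111] [440.6 100.5]
side b [253, 231, 25, 21, 125] [266.  240.9]
side y [267, 225, 20, 17, 87] [277.1 232.4]
side r [231, 121, 25, 25, 279] [243. 132.]
side r [426, 132, 17, 21, 193] [433.6 142.1]
side r [210, 140, 21, 34, 410] [220.1 159. ]
pred cap [283.5207 232.0426] handle end [456.688  168.3999]
top g [276, 187, 11, 15, 145] [281.3 194.4]
top g [309, 266, 8, 8, 40] [312.6 269.6]
top b [252, 185, 15, 20, 104] [258.5 194.3]
top y [266, 185, 11, 20, 102] [271.9 194. ]
top r [293, 104, 11, 17, 38] [297.8 111.8]
top r [298, 117, 6, 7, 15] [300.6 120.1]
top r [250, 118, 7, 8, 17] [253.3 121.4]
top r [297, 123, 7, 9, 19] [300.6 127.1]
top r [241, 132, 17, 11, 44] [249.  137.3]
top r [467, 202, 14, 21, 115] [472.3 211.6]
pred cap [281.1576 193.6888] handle end [441.3819 261.7073]
```

```bash
python3 -c "
from h import *
print(r.finish_job())"
```

```text
the job is handed in; nothing more can be done
None
```

The job is handed in at about 28 s: drawer left open at its stop, blue roll against the collar, yellow roll against the blue, green cap pressed onto the rod until it stopped moving at 19 N, and the red roll still in the drawer; the final top view shows no gaps on the rod.

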